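# Date-code the tin lids on the sliding carrier and cover them

## Robot

A 7-joint arm with a two-finger parallel gripper is mounted at the origin on the work surface. World frame = base frame: x ahead of the robot, y to its left, z up, the work surface at z = 0. Lengths are in m, angles in rad, forces in N, time in s.
With the tool pointing down it reaches from about 0.4 to 0.875 m from the base axis. Payload 19.3 kg.
Tool frame: the origin (TCP) lies at the very end of the fingers, on their centre line; the grasp point (between the pads) lies bot.grasp_offset behind it (bot.grasp_offset is the distance from the TCP to the grasp point, in m); z points along the fingers, y is the direction in which the jaws open and shut (so a half turn about z gives the same grasp; the last joint's range is limited). The gripper opens to 85 mm and grips with 20 to 120 N. Pads are 22 mm wide; open, the fingers measure 114 mm over their backs; the gripper's body (76 mm by 85 mm) begins 54 mm behind the grasp point. The pads swing forward as they close: fully open they stand 13 mm farther back than shut.
Start: joints at [1.212, 0.521, -0.036, 1.599, 0.021, 1.021, -0.113], TCP at [0.178, -0.599, 0.199] pointing down, gripper open.
Joint ranges: [-2.91, 2.91], [-0.3, 2.13], [-1.5, 1.42], [0.17, 2.43], [-1.26, 4.41], [0.16, 1.93], [-2.52, 2.52]. Speed limits (rad/s): [1.89, 1.89, 2.39, 2.39, 3.01, 3.01, 3.01].

## Interface

Orientations are given as [roll, pitch, yaw] about the fixed x, y, z axes, in that order (R = Rz(yaw) Ry(pitch) Rx(roll)).
In Python, from workcell import bot gives the robot as it stands. The module is installed in compiled form; this text tells all that it offers.
- The arm moves only by the shell command python3 -m handwheel 'ROWS' [OPENING] [FORCE]. ROWS is JSON, a list of rows, each a list of 6 numbers: the shift along the tool's x, y, z as a fraction of full scale, then the turn, a rotation vector about the tool's x, y, z as a fraction of full scale. In form: [[x, y, z, rx, ry, rz], ...]. A call has 1 to 8 rows; each row shifts and turns the commanded pose from where the row before left it, along the tool's axes as they then stand; what a row does not reach is not made up. Full scale, the value 1, is 0.025 m for a shift and 360 degrees for a turn. A row lasts 1/8 s, in which the tool goes at most 62.5 mm and 10.7 degrees, less where a joint would pass 70% of its speed; a pose out of reach is approached as far as the arm can. A call with a number of a shift or a turn outside -1 to 1 is refused whole. A call with a gripper value outside its range is refused whole. OPENING is the closure, from -1 (fully open) to 1 (shut), set as the call begins (- or left out, the last holds). The fingers move at their own pace and stop on an object; FORCE is the grip in N (left out, the last holds). Time passes only in rows, so rows that do not move let the fingers close. It gives the time, the measured TCP pose, the force and the opening at its end, in the units of the state.
- bot.observe(): the state, without advancing time (a new reading comes with each control period).
- bot.grab_frame(name): name is "scene" or "top" or "wrist"; returns a dict with "pixels" (400x640x3 uint8, blue, green, red), "vertical_fov" (degrees; the focal length in pixels is half the picture's height over the tangent of half this angle, whatever the lens; pixels are square), "cx", "cy" (the principal point, pixels), "D" ([k1, k2, p1, p2, k3] as OpenCV has them; the pictures are not rectified), "R" (3x3) and "t" (3): a world point X has camera coordinates R X + t. Camera axes: x right, y down, z forward; pixel columns grow to the right and rows downward; lengths in m; the calibration is good to about 2 mm. A picture is of the moment at which its call begins. There is no depth.
- bot.job_done(): hands the job in, once; it reports no verdict.
Trained networks look in a picture, given as the dict that the camera call returned (one of the last four; its "shot" number tells which), for a name from the list of things; names that differ only in an ending like _2 or _b are one class to them, and where a whole thing is asked for, a point or a joint stands for the part that bears it (a point fixed in the world has none). Each returns a list of dicts, best first, with "score" (0 to 1); they miss things now and then, are a little off and sometimes report something else, mostly with a low value. They report only what shows in the picture. A call takes as long as a camera call. They do not tell look-alikes from the thing itself.
- bot.trace(picture, thing): "region" (400x640 bool, what is visible of it) and "point" ([column, row] in pixels, amid what is visible of it).
The state is a dict: "clock": time; "qpos": joint angles; "qd": joint speeds; "joint_efforts": joint torques, N m; "position": TCP position; "tool_rot": TCP orientation; "force": force on the tool from outside, world axes, zero at the start; "moment": the same for the moment, N m; "grip_width": finger opening in m.
Only numpy, scipy, OpenCV 4.12 (cv2) and the standard library are available. Lean on these libraries where they do the work, as an engineer would, in place of code of your own. Each camera call takes 0.05 s, during which the arm holds its last target.

## Task

Lift the cover plate off the coding jig and lay it flat on the middle of the cork mat, then put every loose tin lid flat into the nests of the coding jig's carrier, one to a nest. Working from the smallest lid to the largest, push the carrier by its knob so that the fixed pointer stands over the round field in the middle of each lid and keep it still there for a full two seconds. After that pull the carrier fully back to its front stop and seat the cover flat on its posts again, over the pins, with the lids still in their nests; do not knock over or shove aside the other things on the counter.

Things in the scene. Friction and masses are not known exactly. Their poses are not given: they have to be found in the camera images.
- lid0: Square tin lid of plain tinplate, 26 x 26 mm and 20 mm tall (smallest of four possible sizes), solid to grip, with a 14 mm round white field in the middle of its top. Origin: centre of its underside; z up. Stands on the table at the start; some sizes are absent (None).
- lid1: Square tin lid of plain tinplate, 34 x 34 mm and 20 mm tall (second smallest of four possible sizes), solid to grip, with a 14 mm round white field in the middle of its top. Origin: centre of its underside; z up. Stands on the table at the start; some sizes are absent (None).
- lid2: Square tin lid of plain tinplate, 42 x 42 mm and 20 mm tall (second largest of four possible sizes), solid to grip, with a 14 mm round white field in the middle of its top. Origin: centre of its underside; z up. Stands on the table at the start; some sizes are absent (None).
- lid3: Square tin lid of plain tinplate, 50 x 50 mm and 20 mm tall (largest of four possible sizes), solid to grip, with a 14 mm round white field in the middle of its top. Origin: centre of its underside; z up. Stands on the table at the start; some sizes are absent (None).
- cover: Loose aluminium cover plate, 134 (its x) x 196 (its y) x 5 mm, with a wooden grip block on the middle of its top, 60 mm long along its x, 18 mm wide along its y, from 5 to 35 mm above the plate's underside. Four 13 mm square holes at x +-50, y +-84 mm; it fits either way round (half a turn). Origin: centre of the underside; z up. Sits on the carrier's posts at the start, with both slides at 0. 0.25 kg.
- mat: Fixed cork mat on the counter beside the jig, 170 (its x) x 230 (its y) x 4 mm, where the cover is laid. Origin: centre of the underside (the top is 4 mm above the table); z up.
- slide_x (a joint): Position of the carrier along the jig's lengthwise slide, m: 0 at the front stop (nearest the robot, clear of the pointer), 0.175 at the far end. Grows along the +x axis of the nest points. Friction (about 2 N) holds it where it is left.
- slide_y (a joint): Position of the carrier along the jig's cross slide, m: -0.075 to 0.075, 0 in the middle. Grows along the +y axis of the nest points (to the robot's left). Friction (about 2 N) holds it where it is left. The carrier is a dark steel plate, 134 (x) x 196 (y) mm, whose floor is 54 mm above the table and which keeps its yaw.
- carrier_knob (a point): Middle of the upright black round knob (22 mm across, 38 mm tall, foot level with the carrier's floor, this point 22 mm above it) on a tab at the carrier's near edge, 98 mm in -x from the carrier's centre. Hold it and push or pull to move the carrier on both slides.
- pointer_tip (a point): Tip of the fixed coding pointer: a brass point facing down, 84 mm above the table (10 mm above the tops of lids in the nests), under an 18 mm wide arm (underside 146 mm above the table, with a 14 mm thick holder down to 108 mm) that comes from a post on the far side. It lies 130 mm in +x from the carrier's centre when both slides are at 0.
- cover_seat (a point): Where the cover's origin lies when it is seated: over the carrier's centre, 30 mm above its floor; axes as the carrier's. The cover rests on three steel posts 30 mm tall at (50, 84), (50, -84) and (-54, 0) mm; the first two carry pins 7 mm thick, 14 mm high with tapered ends, that pass through two of the cover's holes. Seated, the plate clears the lids by 10 mm.
- nest0 (a point): Centre of the floor of one of the carrier's three squarish nests, 56 (x) by 54 (y) mm inside with a rim 4 mm high; at (-20, -58) mm from the carrier's centre. x points along the lengthwise slide, away from the robot; y along the cross slide; z up.
- nest1 (a point): Centre of the floor of one of the carrier's three squarish nests, 56 (x) by 54 (y) mm inside with a rim 4 mm high; at (20, 0) mm from the carrier's centre. x points along the lengthwise slide, away from the robot; y along the cross slide; z up.
- nest2 (a point): Centre of the floor of one of the carrier's three squarish nests, 56 (x) by 54 (y) mm inside with a rim 4 mm high; at (-20, 58) mm from the carrier's centre. x points along the lengthwise slide, away from the robot; y along the cross slide; z up.
- tin_blue: Bystander: closed square tea tin, 100 x 100 x 150 mm. Origin: centre of the underside.
- tin_gold: Bystander: closed square tea tin, 110 x 110 x 150 mm. Origin: centre of the underside.
- tin_steel: Bystander: closed square tea tin, 90 x 90 x 130 mm. Origin: centre of the underside.
- tasting_bowl: Bystander: tasting bowl, 80 mm across, 50 mm high. Origin: centre of the underside.
- jar: Bystander: jar, 70 mm across, 100 mm high. Origin: centre of the underside.
- weight: Bystander: brass scale weight among the lids, a cylinder 28 mm across, 22 mm high. Origin: centre of the underside.
There are look-alikes about, which are no part of the job. Leave any pink look-alike of the lid3 alone.

How it is judged:
By the outcome, as a careful person would: the job done as asked, in the order asked, and still so for the second after the job is handed in, with the robot touching nothing.
Of lid0, lid1, lid2, lid3 only 2 to 3 are there at a start; the rules pass over those that are not, and their reading is None.
At some moment in a run one of lid0, lid1, lid2, lid3, cover may be knocked a few centimetres aside while the robot is not near it.
Once in a run the grip may slacken for a moment while it holds something.
It also fails if it takes over 210 s, if anything falls off the work surface, if the arm or the gripper's body presses on something with over 40 N, if the wrist force passes 120 N, or if a joint passes its speed limit or range.

## Working session

There is one attempt and no reset: what is moved stays moved. The work goes in short steps, Python scripts to look and compute and a shell command to move; the robot and the scene stay as the last step left them, time stands still between calls to the robot, and variables do not carry over. Pictures are saved under pics/ and viewed, and the job is handed in when it is done.

```bash
mkdir -p pics; python3 - <<'E'
from workcell import bot
import cv2
o=bot.observe()
print({k:(v if not hasattr(v,'tolist') else v.tolist()) for k,v in o.items()}, bot.grasp_offset)
for n in ("scene","top","wrist"):
    f=bot.grab_frame(n); cv2.imwrite(f"pics/a_{n}.png",f["pixels"]); print(n,f["vertical_fov"],f["cx"],f["cy"],f["D"],f["R"],f["t"],f["shot"])
E
```

```text
{'clock': 0.0, 'qpos': [1.2117885323267725, 0.5220184872331859, -0.036320495243483665, 1.599964815922932, 0.021194296745636738, 1.0210821884764523, -0.11276873328923868], 'qd': [-0.00027814918151422417, -0.0006711808411960829, -0.0014108803831170784, -0.001245069082055385, 0.0005003660709697483, 0.00010411638774495603, 0.00274946883200771], 'joint_efforts': [0.0013538015628000721, -92.71120548248291, 1.981377750635147, -36.99380278587341, 0.018196385353803635, 0.008024773851502687, -3.525460329001362e-05], 'position': [0.17786935967018638, -0.5987937826759773, 0.19843849722122076], 'tool_rot': [-3.140507118236925, 7.450587488189164e-05, 0.2888193766553888], 'force': [-0.13476739060508472, -0.23403903281808308, -0.037966127474658135], 'moment': [-0.07094352525423407, 0.03640401257466645, 0.003223108786566791], 'grip_width': 0.0849879770128899} 0.0187
scene 52.03280432142371 318.8257741040407 201.9289044364883 [-0.0643067  0.         0.         0.         0.       ] [[ 0.65282589  0.7572708   0.01895518]
 [ 0.41436025 -0.33603929 -0.84580328]
 [-0.63413243  0.56001655 -0.53315806]] [-0.37894525 -0.14996077  1.53922944] 1
top 57.303701183074494 315.74185370090476 199.30470510175414 [-0.01801001  0.          0.          0.          0.        ] [[-0.01718026 -0.99984204  0.00455261]
 [-0.98580584  0.01617818 -0.1671081 ]
 [ 0.16700805 -0.00735895 -0.98592807]] [0.00697279 0.5540013  1.17845852] 2
wrist 61.81516435348173 320.01122073838445 197.9796474534204 [-0.00685947  0.          0.          0.          0.        ] [[ 2.84229261e-01 -9.58756185e-01 -5.52032218e-04]
 [-9.14878647e-01 -2.71393592e-01  2.98902291e-01]
 [-2.86724238e-01 -8.44517346e-02 -9.54283562e-01]] [-0.62363747 -0.03793087  0.38031246] 3
```

View pics/a_scene.png

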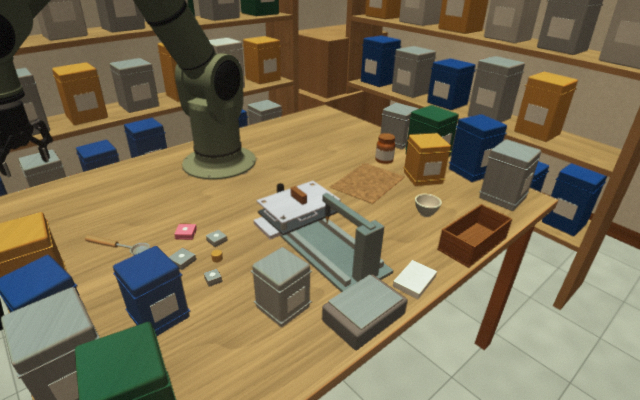

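View pics/a_top.png

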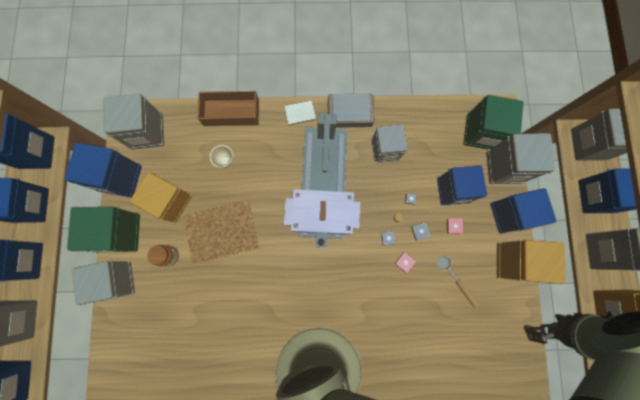

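View pics/a_wrist.png

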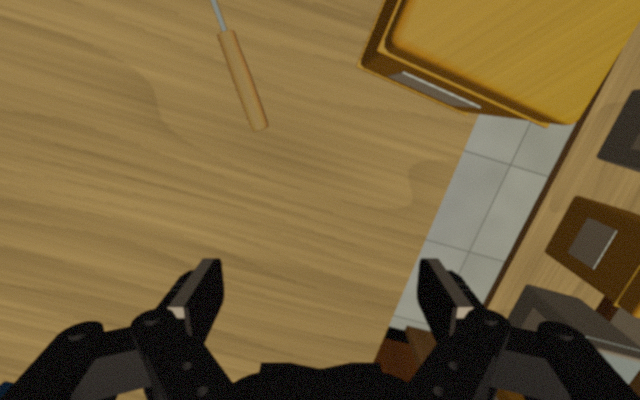

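```bash
cat > h.py <<'E'
from workcell import bot
import cv2, numpy as np
np.set_printoptions(precision=4,suppress=True)
def K(f):
    F=200/np.tan(np.radians(f["vertical_fov"]/2)); return np.array([[F,0,f["cx"]],[0,F,f["cy"]],[0,0,1]])
def back(f,px,z):
    u=cv2.undistortPoints(np.array(px,float).reshape(-1,1,2),K(f),np.array(f["D"])).reshape(-1,2)
    d=np.c_[u,np.ones(len(u))]@f["R"]; c=-f["R"].T@f["t"]
    return (c+d*((z-c[2])/d[:,2])[:,None])[:,:2]
def proj(f,X):
    rv=cv2.Rodrigues(np.array(f["R"]))[0]
    return cv2.projectPoints(np.array(X,float).reshape(-1,1,3),rv,np.array(f["t"]),K(f),np.array(f["D"]))[0].reshape(-1,2)
def rect(f,m,z):
    ys,xs=np.nonzero(m)
    p=back(f,np.c_[xs,ys],z)
    (c,s,a)=cv2.minAreaRect((p*1000).astype(np.float32)); return np.array(c)/1000,np.array(s),a
def save(f,n,box=None,k=1):
    im=f["pixels"]
    if box: im=im[box[1]:box[3],box[0]:box[2]]
    if k!=1: im=cv2.resize(im,None,fx=k,fy=k,interpolation=cv2.INTER_CUBIC)
    cv2.imwrite("pics/"+n+".png",im)
def st():
    o=bot.observe(); return o
E
python3 - <<'E'
from h import *
f=bot.grab_frame("top")
Z=dict(lid0=.02,lid1=.02,lid2=.02,lid3=.02,cover=.089,mat=.004,carrier_knob=.092,tin_blue=.15,tin_gold=.15,tin_steel=.13,tasting_bowl=.05,jar=.1,weight=.022)
for n,z in Z.items():
    for d in bot.trace(f,n)[:5]:
        c,s,a=rect(f,d["region"],z); print(n,round(d["score"],2),np.round(d["point"]),d["region"].sum(),c,s,round(a,1), back(f,[d["point"]],z)[0])
save(f,"b_top",(260,90,480,290),3.5)
E
```

```text
lid0 0.73 [388. 236.] 142 [ 0.4226 -0.2403] [40.8276 40.2681] 89.0 [ 0.4282 -0.2434]
lid0 0.63 [453. 227.] 243 [ 0.459  -0.4711] [55.4161 47.6291] 89.0 [ 0.4553 -0.466 ]
lid0 0.62 [405. 264.] 228 [ 0.3394 -0.2957] [49.7964 51.8074] 51.6 [ 0.3342 -0.2959]
lid0 0.61 [421. 228.] 210 [ 0.4421 -0.3538] [46.4186 53.107 ] 17.1 [ 0.4528 -0.3567]
lid0 0.17 [320. 243.] 151 [0.4901 0.0098] [199.5859  44.0295] 18.6 [ 0.4084 -0.0152]
lid1 0.73 [388. 236.] 142 [ 0.4226 -0.2403] [40.8276 40.2681] 89.0 [ 0.4282 -0.2434]
lid1 0.63 [453. 227.] 243 [ 0.459  -0.4711] [55.4161 47.6291] 89.0 [ 0.4553 -0.466 ]
lid1 0.62 [405. 264.] 228 [ 0.3394 -0.2957] [49.7964 51.8074] 51.6 [ 0.3342 -0.2959]
lid1 0.61 [421. 228.] 210 [ 0.4421 -0.3538] [46.4186 53.107 ] 17.1 [ 0.4528 -0.3567]
lid1 0.17 [320. 243.] 151 [0.4901 0.0098] [199.5859  44.0295] 18.6 [ 0.4084 -0.0152]
lid2 0.73 [388. 236.] 142 [ 0.4226 -0.2403] [40.8276 40.2681] 89.0 [ 0.4282 -0.2434]
lid2 0.63 [453. 227.] 243 [ 0.459  -0.4711] [55.4161 47.6291] 89.0 [ 0.4553 -0.466 ]
lid2 0.62 [405. 264.] 228 [ 0.3394 -0.2957] [49.7964 51.8074] 51.6 [ 0.3342 -0.2
[... 857 characters left out ...]
rier_knob 0.71 [321. 240.] 155 [0.4819 0.009 ] [189.7888  41.7192] 20.7 [ 0.4146 -0.017 ]
carrier_knob 0.31 [409. 196.] 96 [ 0.544  -0.3049] [29.1974 30.5989] 86.7 [ 0.5509 -0.3043]
tin_blue 0.72 [461. 185.] 1656 [ 0.5751 -0.454 ] [113.8621 155.0494] 7.1 [ 0.575 -0.452]
tin_blue 0.65 [327. 166.] 3503 [ 0.6018 -0.0222] [228.8835 420.9369] 89.8 [ 0.6419 -0.0381]
tin_gold 0.9 [161. 200.] 1825 [0.547  0.4736] [163.7452 111.0904] 60.5 [0.5434 0.4716]
tasting_bowl 0.56 [222. 153.] 416 [0.7084 0.3179] [78.3467 75.1312] 1.3 [0.7196 0.313 ]
jar 0.92 [160. 253.] 591 [0.375  0.4795] [98.1954 64.8981] 89.2 [0.3815 0.4878]
jar 0.24 [218. 234.] 3209 [0.4487 0.2998] [157.7905 210.5534] 12.8 [0.4408 0.3093]
```

View pics/b_top.png

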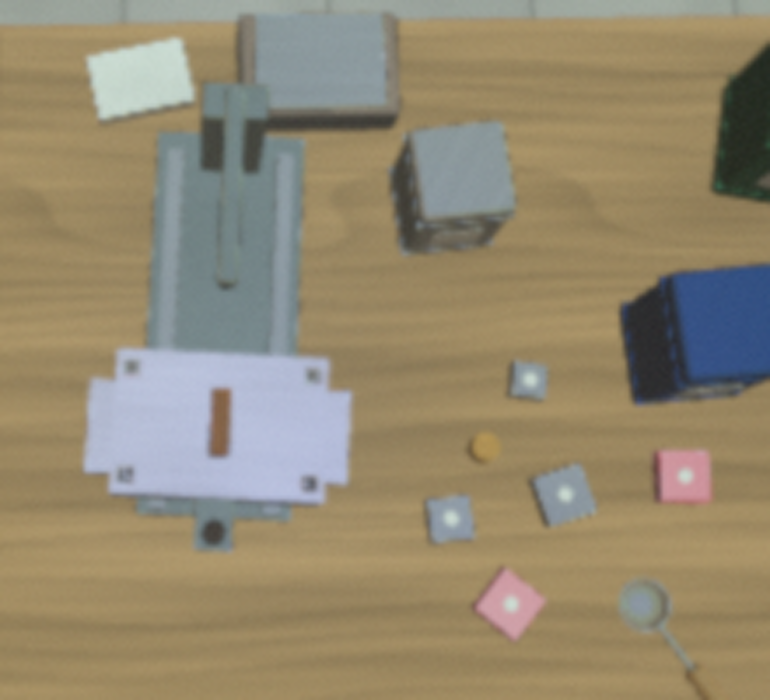

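```bash
cat >> h.py <<'E'
def go(x,y,z,yaw):
    """print remaining shift in tool fractions & turn, from current measured pose"""
    o=bot.observe(); p=np.array(o["position"]); r,pi_,w=o["tool_rot"]
    from scipy.spatial.transform import Rotation as Ro
    R=Ro.from_euler('xyz',o["tool_rot"]).as_matrix()
    T=Ro.from_euler('xyz',[np.pi,0,yaw]).as_matrix()
    print("pos",p,"rot",np.array(o["tool_rot"]),"w",round(o["grip_width"],4),"t",round(o["clock"],2),"F",np.array(o["force"]),"q",np.array(o["qpos"]))
    print("  shift(frac, now)",R.T@(np.array([x,y,z])-p)/.025,"shift in target frame",T.T@(np.array([x,y,z])-p)/.025,"turn frac",Ro.from_matrix(R.T@T).as_rotvec()/(2*np.pi))
E
python3 - <<'E'
from h import *
f=bot.grab_frame("top")
px=np.array([(132,367),(313,376),(125,474),(309,484)])/3.5+[260,90]
P=back(f,px,.089); print(P, P.mean(0)); 
print(np.degrees(np.arctan2(-(P[0]-P[1])[0],(P[0]-P[1])[1])),np.degrees(np.arctan2(-(P[2]-P[3])[0],(P[2]-P[3])[1])),np.degrees(np.arctan2(*(P[0]-P[2])[::-1])),np.linalg.norm(P[0]-P[1]),np.linalg.norm(P[0]-P[2]))
print("knob",back(f,[[213/3.5+260,533/3.5+90]],.092))
for c in [(530,380),(451,518),(565,494)]: print("lid",back(f,[np.array(c)/3.5+[260,90]],.02))
print("pointer arm end",back(f,[np.array((227,280))/3.5+[260,90]],.15))
C=-f["R"].T@f["t"]; print(C)
w=bot.grab_frame("wrist"); o=bot.observe()
from scipy.spatial.transform import Rotation as Ro
R=Ro.from_euler('xyz',o["tool_rot"]).as_matrix()
print("cam in tool",R.T@(-w["R"].T@w["t"]-o["position"]))
go(.4,-.3,.25,0)
E
```

```text
[[ 0.5624  0.0561]
 [ 0.5512 -0.1111]
 [ 0.4634  0.0633]
 [ 0.4514 -0.1042]] [ 0.5071 -0.024 ]
-3.829153122038806 -4.079125652646521 -4.199962573073078 0.16747777773568823 0.09928968839955732
knob [[ 0.4084 -0.0158]]
lid [[ 0.5557 -0.3307]]
lid [[ 0.4224 -0.2464]]
lid [[ 0.4435 -0.3579]]
pointer arm end [[ 0.6283 -0.0314]]
[0.3494 0.0067 1.2544]
cam in tool [ 0.0771 -0.001  -0.1754]
pos [ 0.178  -0.5991  0.199 ] rot [-3.1415 -0.      0.2887] w 0.0857 t 0.95 F [ 0.1437 -0.6758 -0.0969] q [ 1.2118  0.5214 -0.0363  1.5995  0.0212  1.0211 -0.1128]
  shift(frac, now) [11.9198 -8.9399 -2.0398] shift in target frame [  8.8808 -11.9637  -2.0408] turn frac [-0.    -0.     0.046]
```

```bash
python3 -m handwheel '[[0,0,-1,0,0,0.029],[0,0,-1,0,0,0.0285],[0,0,-1,0,0,0],[0,0,-1,0,0,0],[0.5,-1,0,0,0,0],[0.5,-1,0,0,0,0],[0.5,-1,0,0,0,0],[0.5,-1,0,0,0,0]]' -1 60
python3 -m handwheel '[[0.5,-1,0,0,0,0],[0.5,-1,0,0,0,0],[0.5,-1,0,0,0,0],[0.5,-1,0,0,0,0],[0.5,-1,0,0,0,0],[0.5,-1,0,0,0,0],[0.5,-1,0,0,0,0],[0.5,-1,0,0,0,0]]'
python3 - <<'E'
from h import *
go(.507,-.024,.3,-.0707)
E
```

```text
clock: 1.95
position: [0.2355, -0.5022, 0.2991]
tool_rot: [3.141, -0.0, -0.073]
force: [1.0, 0.9, 0.8]
grip_width: 0.0856
clock: 2.95
position: [0.3497, -0.31, 0.2991]
tool_rot: [3.141, -0.0, -0.073]
force: [0.3, -0.1, 0.1]
grip_width: 0.0851
pos [ 0.3497 -0.31    0.2991] rot [ 3.1414 -0.0002 -0.0725] w 0.0851 t 2.95 F [ 0.3305 -0.1292  0.1172] q [ 0.6968  0.1644 -0.1134  1.8573  0.0206  1.1207 -1.0673]
  shift(frac, now) [  5.446  -11.8646  -0.0359] shift in target frame [  5.4676 -11.8547  -0.0348] turn frac [ 0.     -0.     -0.0003]
```

```bash
python3 - <<'E'
from h import *
f=bot.grab_frame("wrist"); save(f,"c_w1")
E
python3 -m handwheel '[[0.5,-1,0,0,0,0],[0.5,-1,0,0,0,0],[0.5,-1,0,0,0,0],[0.5,-1,0,0,0,0],[0.5,-1,0,0,0,0],[0.5,-1,0,0,0,0],[0.5,-1,0,0,0,0],[0.5,-1,0,0,0,0]]'
python3 -m handwheel '[[0.4,-1,0,0,0,0],[0.4,-1,0,0,0,0],[0.4,-1,0,0,0,0],[0.4,-0.85,0,0,0,0],[0,0,0,0,0,0],[0,0,0,0,0,0]]'
python3 - <<'E'
from h import *
f=bot.grab_frame("wrist"); save(f,"c_w2")
go(.507,-.024,.3,-.0707)
E
```

```text
clock: 4.0
position: [0.464, -0.1179, 0.2991]
tool_rot: [3.142, -0.0, -0.073]
force: [0.1, 0.3, -0.7]
grip_width: 0.0853
clock: 4.75
position: [0.5102, -0.0261, 0.2989]
tool_rot: [3.141, 0.0, -0.073]
force: [-0.5, 0.0, -1.2]
grip_width: 0.0855
pos [ 0.5101 -0.0263  0.299 ] rot [ 3.1413  0.0001 -0.0734] w 0.0853 t 4.8 F [-0.0442 -0.1411  0.5042] q [ 0.2149  0.2548 -0.3454  1.7496  0.0938  1.1536 -1.8024]
  shift(frac, now) [-0.1323 -0.081  -0.0399] shift in target frame [-0.132  -0.0813 -0.0399] turn frac [ 0.0001  0.     -0.0004]
```

View pics/c_w1.png

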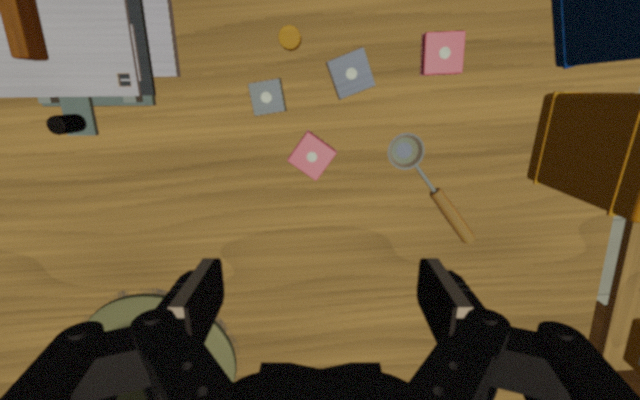

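View pics/c_w2.png

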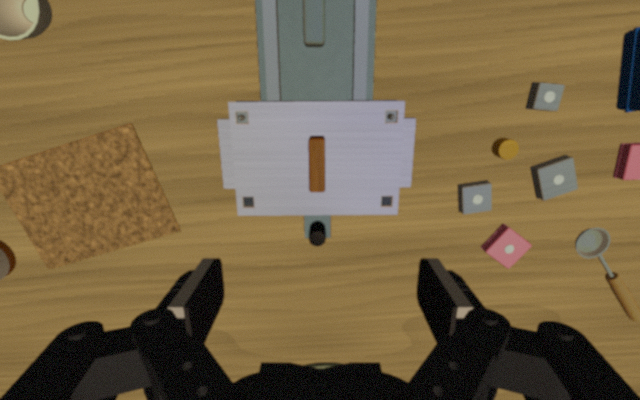

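```bash
python3 - <<'E'
from h import *
f=bot.grab_frame("wrist"); save(f,"c_w3",(210,90,430,255),3.5)
def hole(c):
    g=cv2.cvtColor(f["pixels"],cv2.COLOR_BGR2GRAY)[c[1]-12:c[1]+12,c[0]-12:c[0]+12].astype(float)
    w=np.clip(np.median(g)*.8-g,0,None); ys,xs=np.mgrid[0:24,0:24]; return [c[0]-12+(w*xs).sum()/w.sum(),c[1]-12+(w*ys).sum()/w.sum()]
px=np.array([hole(c) for c in [(242,118),(391,117),(248,202),(387,201)]]); print(px)
P=back(f,px,.089); print(P,P.mean(0))
print(np.degrees(np.arctan2(-(P[0]-P[1])[0],(P[0]-P[1])[1])),np.degrees(np.arctan2(-(P[2]-P[3])[0],(P[2]-P[3])[1])),np.degrees(np.arctan2(*(P[0]-P[2])[::-1])),np.linalg.norm(P[0]-P[1]),np.linalg.norm(P[0]-P[2]))
print("block top",back(f,[[317,137],[317,191],[317,164]],.119))
for n,z in (("mat",.004),):
  for d in bot.trace(f,n): print(n,d["score"],rect(f,d["region"],z))
print("mat corners",back(f,[[0,167+15],[131,124],[180,229],[50,267]],.004))
for c in [(549,97),(478,199),(559,180)]: print("lid",back(f,[c],.02))
E
```

```text
[[240.7107 117.1394]
 [390.189  116.1298]
 [247.8905 201.4979]
 [386.1814 200.6843]]
[[ 0.568   0.0599]
 [ 0.5567 -0.1077]
 [ 0.4684  0.0656]
 [ 0.4571 -0.1017]] [ 0.5126 -0.021 ]
-3.864958066999996 -3.8878260570356713 -3.2766045526736427 0.1680407731152752 0.09975581167433963
block top [[ 0.5433 -0.0245]
 [ 0.4841 -0.0199]
 [ 0.5144 -0.0223]]
mat 0.65 (array([0.4608, 0.3258]), array([170.6004, 232.4753]), 12.452239990234375)
mat corners [[0.4989 0.445 ]
 [0.5661 0.2328]
 [0.4063 0.1961]
 [0.3572 0.4154]]
lid [[ 0.5607 -0.3291]]
lid [[ 0.4267 -0.2454]]
lid [[ 0.4464 -0.3577]]
```

View pics/c_w3.png

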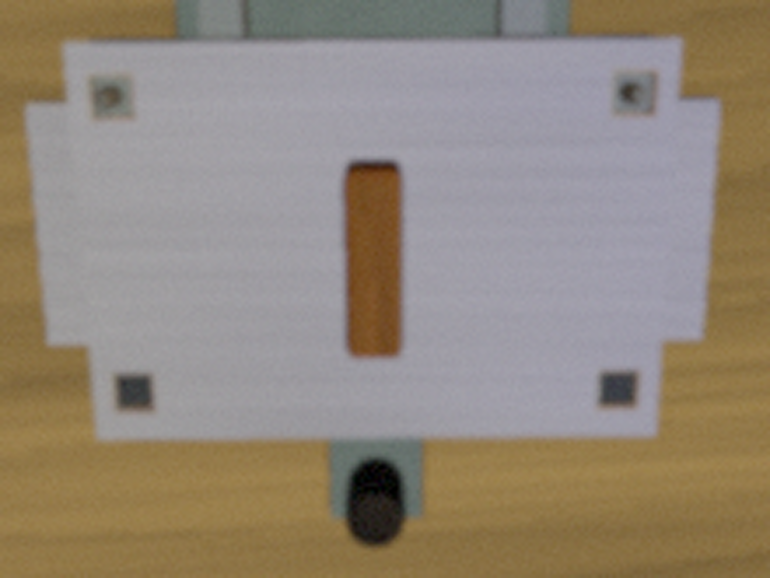

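```bash
python3 -m handwheel '[[0.08,-0.15,1,0,0,0],[0,0,1,0,0,0],[0,0,1,0,0,0],[0,0,1,0,0,0],[0,0,1,0,0,0],[0,0,1,0,0,0],[0,0,1,0,0,0],[0,0,0.6,0,0,0]]' -1
python3 -m handwheel '[[0,0,0.4,0,0,0],[0,0,0.15,0,0,0],[0,0,0,0,0,0]]'
python3 - <<'E'
from h import *
f=bot.grab_frame("wrist"); save(f,"d_w")
go(.512,-.0225,.094,-.068)
E
```

```text
clock: 5.9
position: [0.5123, -0.0223, 0.1081]
tool_rot: [3.141, 0.001, -0.073]
force: [-0.0, -0.7, 0.4]
grip_width: 0.0854
clock: 6.28
position: [0.5129, -0.0219, 0.0955]
tool_rot: [-3.142, -0.0, -0.073]
force: [-0.2, 0.1, 0.5]
grip_width: 0.085
pos [ 0.513  -0.0218  0.0957] rot [-3.1415 -0.0006 -0.0725] w 0.0854 t 6.33 F [ 0.647  -0.12   -0.5761] q [ 0.155   0.5044 -0.3017  1.973   0.226   0.6956 -1.9289]
  shift(frac, now) [-0.0364  0.0305  0.0676] shift in target frame [-0.0365  0.0303  0.0676] turn frac [-0.     -0.0001 -0.0007]
```

View pics/d_w.png

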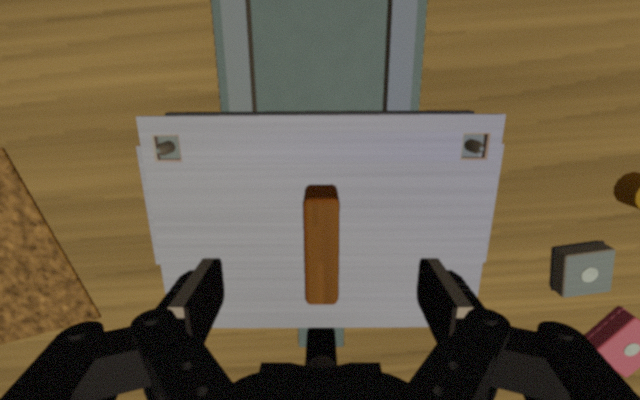

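```bash
python3 - <<'E'
from h import *
f=bot.grab_frame("wrist"); o=bot.observe(); p=np.array(o["position"])
print(proj(f,[p,p+[0,0,.0187],p+[0,.043,.013],p+[0,-.043,.013],p+[.011,.043,.013],p+[-.011,.043,.013]]))
print("block top corners",back(f,[[304,197],[339,197],[304,304],[338,304]],.119))
E
```

```text
[[321.9245 234.5076]
 [322.1159 249.0871]
 [241.9592 249.6666]
 [403.002  238.9059]
 [238.9702 230.713 ]
 [244.8437 267.9337]]
block top corners [[ 0.5431 -0.0153]
 [ 0.5419 -0.032 ]
 [ 0.484  -0.0101]
 [ 0.4827 -0.0281]]
```

```bash
python3 - <<'E'
from h import *
f=bot.grab_frame("wrist"); save(f,"d_w2",(150,170,490,380),2.3)
E
```

```text
(no output)
```

View pics/d_w2.png

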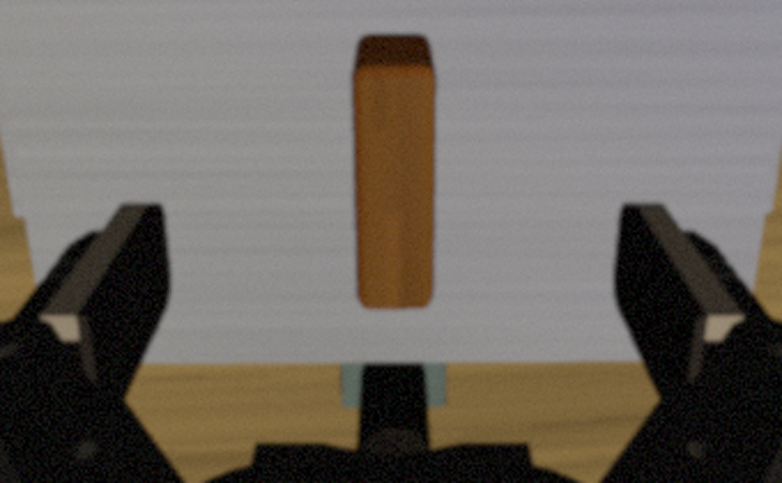

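```bash
python3 -m handwheel '[[0,0,0,0,0,0],[0,0,0,0,0,0],[0,0,0,0,0,0],[0,0,0,0,0,0],[0,0,0,0,0,0],[0,0,0,0,0,0]]' 1 70
python3 - <<'E'
from h import *
f=bot.grab_frame("wrist"); save(f,"d_w3",(150,170,490,380),2.3)
go(.512,-.0225,.094,-.068)
E
```

```text
clock: 7.18
position: [0.5127, -0.0219, 0.0952]
tool_rot: [-3.142, 0.0, -0.073]
force: [-0.4, 0.5, -0.0]
grip_width: -0.0002
pos [ 0.5127 -0.0218  0.0953] rot [-3.1416  0.     -0.0726] w 0.0001 t 7.22 F [-0.0655  0.7297  0.758 ] q [ 0.155   0.505  -0.3016  1.9734  0.2262  0.6952 -1.9291]
  shift(frac, now) [-0.0258  0.0284  0.0501] shift in target frame [-0.026   0.0283  0.0501] turn frac [-0.      0.     -0.0007]
```

View pics/d_w3.png

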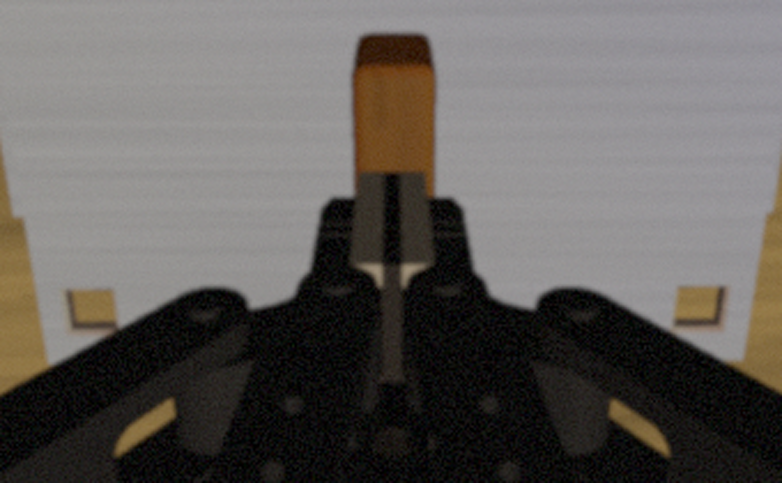

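```bash
python3 -m handwheel '[[0,0,0,0,0,0],[0,0,0,0,0,0],[0,0,0,0,0,0],[0,0,0,0,0,0],[0,0,0.4,0,0,0],[0,0,0.4,0,0,0],[0,0,0.4,0,0,0],[0,0,0,0,0,0]]' -1 70
python3 - <<'E'
from h import *
f=bot.grab_frame("wrist"); save(f,"d_w4",(150,170,490,380),2.3)
go(.512,-.0225,.065,-.068)
f=bot.grab_frame("scene"); save(f,"d_s4",(230,130,430,290),4)
E
```

```text
clock: 8.22
position: [0.5121, -0.0218, 0.0643]
tool_rot: [3.142, 0.002, -0.072]
force: [-0.7, -1.1, 0.4]
grip_width: 0.0852
pos [ 0.5124 -0.0218  0.0648] rot [-3.1415  0.0009 -0.0724] w 0.0856 t 8.28 F [0.0255 0.6535 0.1075] q [ 0.1396  0.5542 -0.2834  1.9919  0.2522  0.6296 -1.9519]
  shift(frac, now) [-0.0158  0.0298 -0.0075] shift in target frame [-0.0159  0.0298 -0.0075] turn frac [-0.      0.0001 -0.0007]
```

View pics/d_w4.png

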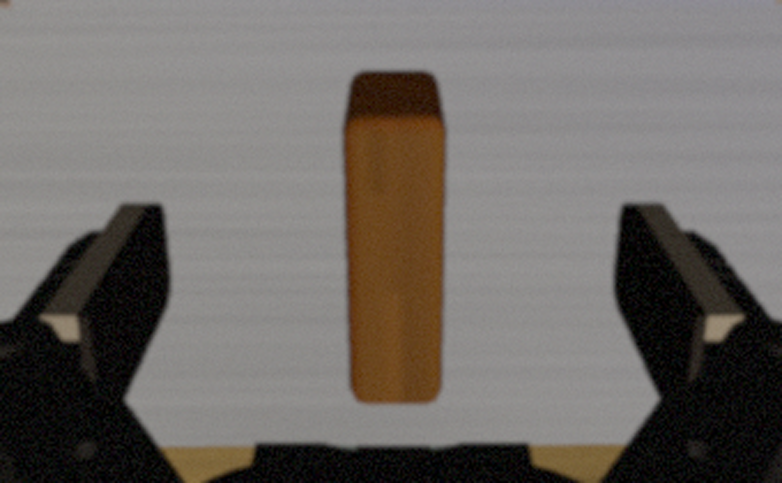

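View pics/d_s4.png

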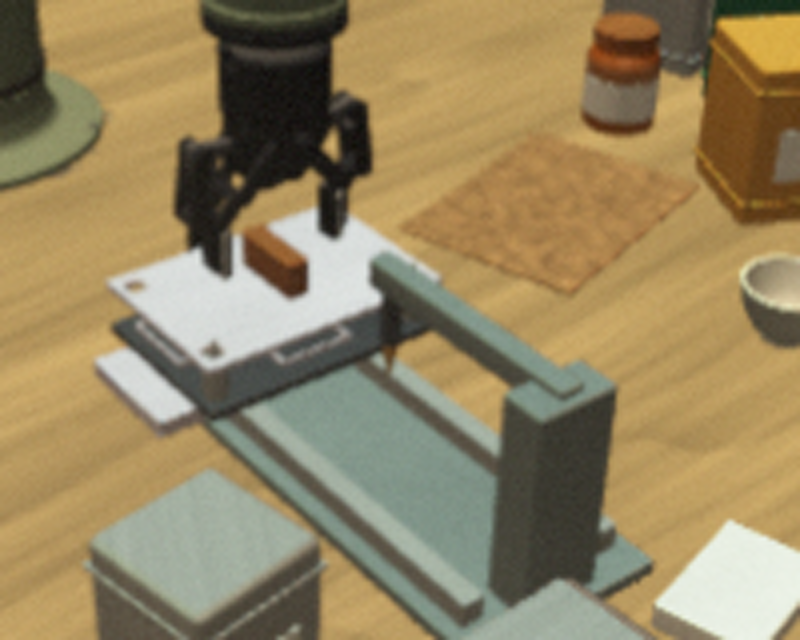

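```bash
python3 -m handwheel '[[0,0,0,0,0,0],[0,0,0,0,0,0],[0,0,0,0,0,0],[0,0,0,0,0,0],[0,0,0,0,0,0]]' 1 70
python3 - <<'E'
from h import *
f=bot.grab_frame("wrist"); save(f,"d_w5",(150,170,490,380),2.3)
go(.512,-.0225,.065,-.068)
f=bot.grab_frame("scene"); save(f,"d_s5",(230,130,430,290),4)
E
```

```text
clock: 8.95
position: [0.5129, -0.0219, 0.0656]
tool_rot: [3.142, -0.001, -0.072]
force: [-1.4, 0.0, 6.2]
grip_width: 0.0166
pos [ 0.5129 -0.0219  0.0656] rot [ 3.1415 -0.0006 -0.0724] w 0.0166 t 9.0 F [-1.3081  0.213   6.1254] q [ 0.1398  0.5529 -0.2835  1.9916  0.2523  0.6299 -1.9518]
  shift(frac, now) [-0.0351  0.0277  0.0232] shift in target frame [-0.0352  0.0275  0.0232] turn frac [ 0.     -0.0001 -0.0007]
```

View pics/d_w5.png

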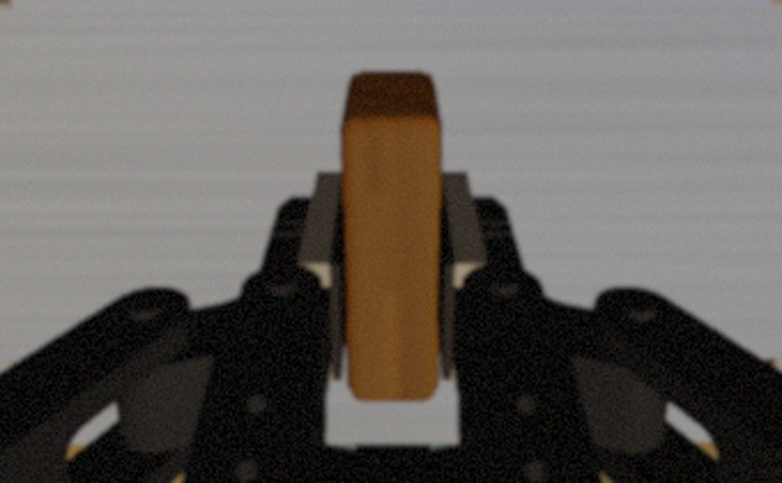

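View pics/d_s5.png

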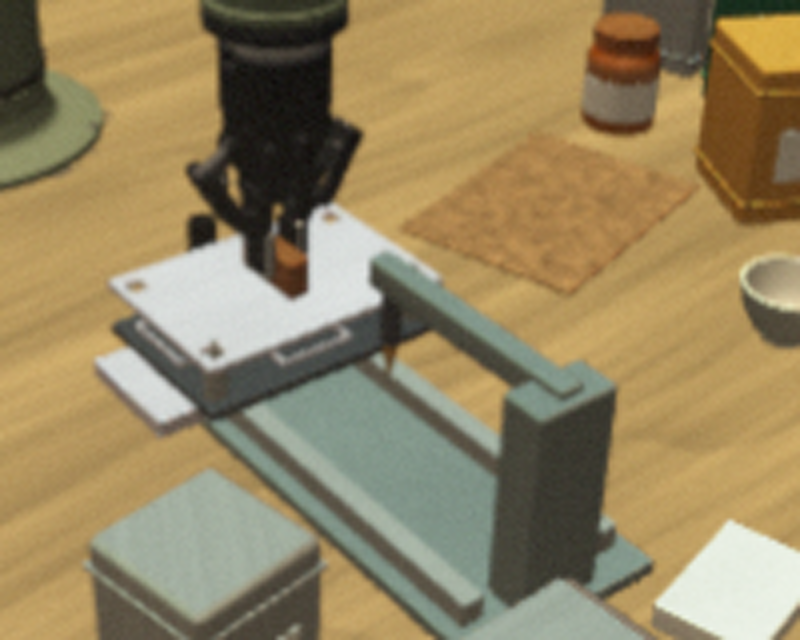

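```bash
python3 -m handwheel '[[0,0,-0.3,0,0,0],[0,0,-0.6,0,0,0],[0,0,-0.9,0,0,0],[0,0,-1,0,0,0],[0,0,-1,0,0,0],[0,0,-1,0,0,0],[0,0,-1,0,0,0],[0,0,-0.2,0,0,0]]' 1 110
python3 -m handwheel '[[-0.1,-0.4,0,0,0,0],[-0.2,-0.8,0,0,0,0],[-0.2,-0.8,0,0,0,0],[-0.2,-0.8,0,0,0,0],[-0.2,-0.8,0,0,0,0],[-0.2,-0.8,0,0,0,0],[-0.2,-0.8,0,0,0,0],[-0.2,-0.8,0,0,0,0]]'
python3 -m handwheel '[[-0.2,-0.8,0,0,0,0],[-0.2,-0.8,0,0,0,0],[-0.2,-0.8,0,0,0,0],[-0.2,-0.8,0,0,0,0],[-0.2,-0.8,0,0,0,-0.01],[-0.2,-0.8,0,0,0,-0.015],[0,0,0,0,0,-0.015],[0,0,0,0,0,-0.006]]'
python3 - <<'E'
from h import *
go(.458,.325,.2,.216)
f=bot.grab_frame("top"); save(f,"e_t",(120,60,460,300),2.3)
f=bot.grab_frame("scene"); save(f,"e_s")
for d in bot.trace(f,"cover")[:1]: print(d["score"])
E
```

```text
clock: 10.05
position: [0.5133, -0.0218, 0.2172]
tool_rot: [-3.141, -0.003, -0.073]
force: [-0.7, 0.4, -2.7]
grip_width: 0.0157
clock: 11.05
position: [0.4851, 0.1317, 0.2142]
tool_rot: [3.141, 0.002, -0.072]
force: [0.2, 0.8, -3.1]
grip_width: 0.0158
clock: 12.05
position: [0.4631, 0.2525, 0.2147]
tool_rot: [3.142, 0.001, 0.22]
force: [-0.6, -0.4, -3.2]
grip_width: 0.0155
pos [0.4631 0.2525 0.2147] rot [3.1416 0.001  0.2204] w 0.0155 t 12.05 F [-0.5825 -0.3818 -3.1542] q [-0.2229  0.3853 -0.5076  1.8181  0.2191  0.9948 -2.17  ]
  shift(frac, now) [ 0.4343 -2.8738  0.5886] shift in target frame [ 0.421  -2.8757  0.589 ] turn frac [0.     0.0002 0.0007]
0.86
```

View pics/e_t.png

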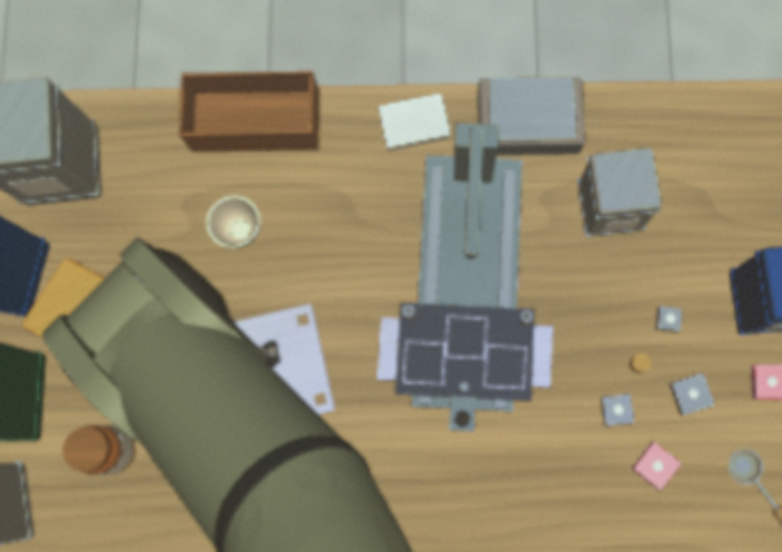

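View pics/e_s.png

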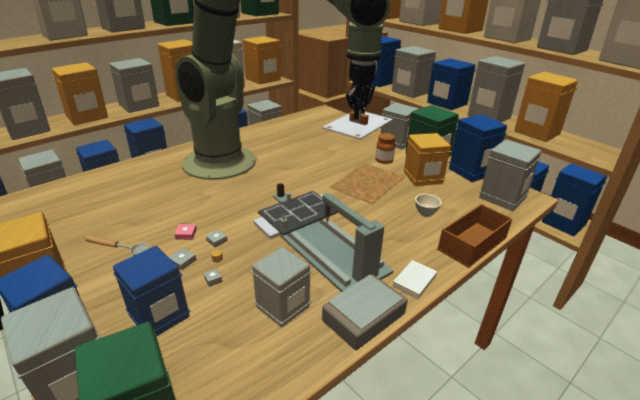

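```bash
python3 - <<'E'
from h import *
f=bot.grab_frame("scene"); o=bot.observe();p=np.array(o["position"])
print(proj(f,[p,p+[0,0,.04]]))
d=bot.trace(f,"cover")[0]; print(d["point"], back(f,[d["point"]],p[2]+.02))
f=bot.grab_frame("top"); print(proj(f,[p+[0,0,.02]]))
# hole corners right of top crop: (302,319),(320,399)
print(back(f,[np.array(c)/2.3+[120,60] for c in [(302,319),(320,399)]],p[2]+.024))
E
python3 -m handwheel '[[0.2,-0.6,0,0,0,0],[0.2,-0.8,0,0,0,0],[0,-0.8,0,0,0,0],[0,-0.6,0,0,0,0],[0,0,0,0,0,0]]'
python3 - <<'E'
from h import *
go(.458,.325,.2,.216)
f=bot.grab_frame("wrist"); save(f,"e_w")
f=bot.grab_frame("scene"); save(f,"e_s2",(300,60,500,220),4)
E
```

```text
[[356.9291 129.7996]
 [357.7968 117.5749]]
[357.3, 124.3] [[0.4668 0.2484]]
[[225.6916 221.3914]]
[[0.5261 0.1803]
 [0.428  0.1575]]
clock: 12.98
position: [0.4576, 0.3241, 0.2151]
tool_rot: [-3.141, 0.0, 0.219]
force: [0.2, 0.4, -2.7]
grip_width: 0.016
pos [0.4576 0.3241 0.2151] rot [-3.1412  0.0003  0.2187] w 0.016 t 12.97 F [ 0.2013  0.3558 -2.7404] q [-0.3468  0.4402 -0.512   1.7349  0.2453  1.0305 -2.2974]
  shift(frac, now) [ 0.0244 -0.0323  0.6053] shift in target frame [ 0.0241 -0.0326  0.6053] turn frac [-0.0001  0.0001  0.0004]
```

View pics/e_w.png

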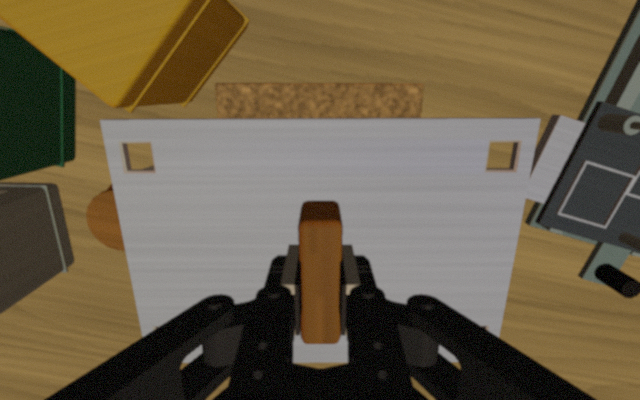

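View pics/e_s2.png

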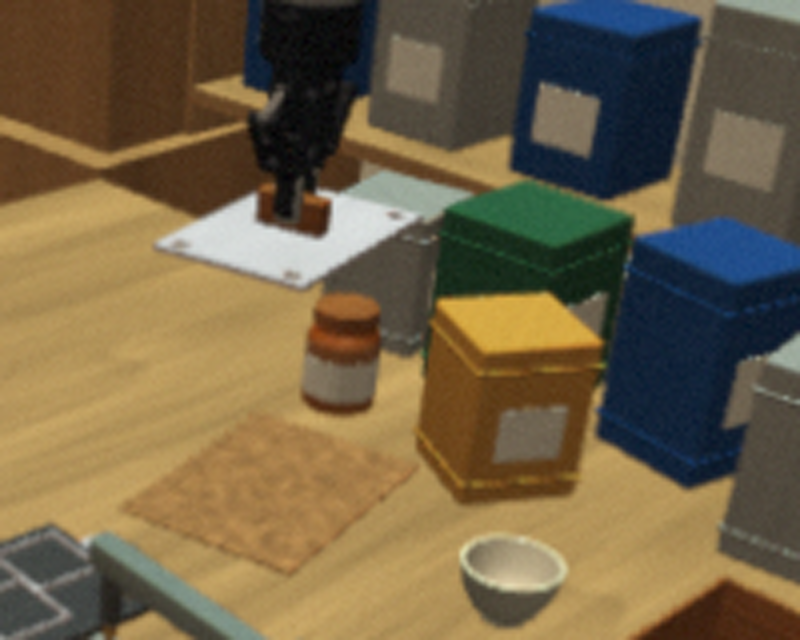

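```bash
python3 -m handwheel '[[0,0,0.5,0,0,0],[0,0,1,0,0,0],[0,0,1,0,0,0],[0,0,1,0,0,0],[0,0,1,0,0,0],[0,0,1,0,0,0],[0,0,1,0,0,0],[0,0,1,0,0,0]]'
python3 -m handwheel '[[0,0,0.7,0,0,0],[0,0,0.5,0,0,0],[0,0,0.3,0,0,0],[0,0,0,0,0,0]]'
python3 - <<'E'
from h import *
go(.458,.325,-.0147,.216)
f=bot.grab_frame("scene"); save(f,"e_s3",(300,60,500,220),4)
E
```

```text
clock: 14.08
position: [0.4584, 0.3217, 0.0263]
tool_rot: [3.141, 0.0, 0.216]
force: [1.1, -0.1, -3.1]
grip_width: 0.0156
clock: 14.58
position: [0.4584, 0.3226, -0.0098]
tool_rot: [3.142, 0.0, 0.217]
force: [0.1, 0.9, -2.4]
grip_width: 0.0158
pos [ 0.4584  0.3226 -0.0098] rot [3.1415 0.0001 0.2165] w 0.0158 t 14.57 F [ 0.0557  0.8885 -2.3881] q [-0.4707  0.7431 -0.3488  1.8908  0.4339  0.5824 -2.4558]
  shift(frac, now) [ 0.0055 -0.0979  0.1948] shift in target frame [ 0.0054 -0.0979  0.1948] turn frac [0.     0.     0.0001]
```

View pics/e_s3.png

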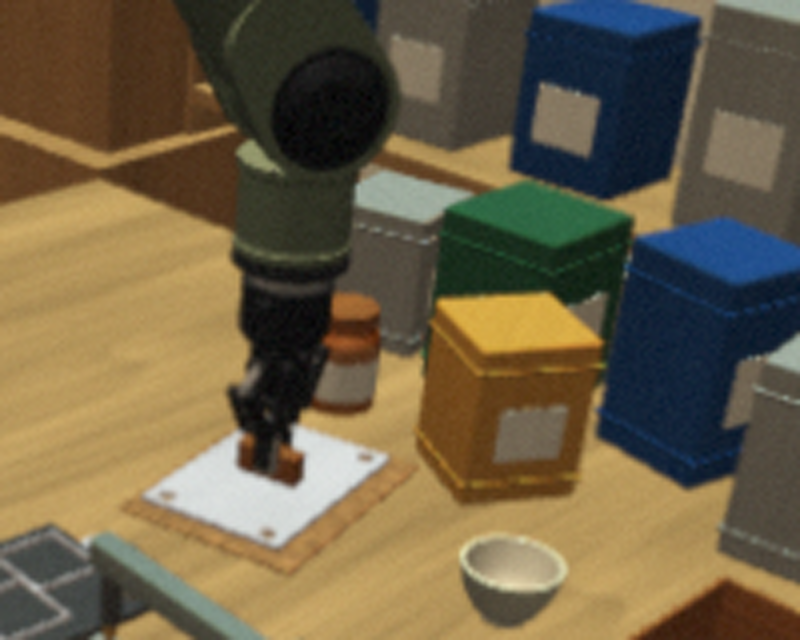

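```bash
python3 -m handwheel '[[0,0,0.12,0,0,0],[0,0,0.08,0,0,0],[0,0,0.05,0,0,0],[0,0,0,0,0,0]]'
python3 - <<'E'
from h import *
go(.458,.325,-.0147,.216)
f=bot.grab_frame("wrist"); save(f,"e_w4")
f=bot.grab_frame("top"); save(f,"e_t4",(150,180,280,300),5)
E
```

```text
clock: 15.12
position: [0.4587, 0.3227, -0.0142]
tool_rot: [3.141, -0.001, 0.216]
force: [-9.3, -8.0, 35.4]
grip_width: 0.0156
pos [ 0.4587  0.3227 -0.0142] rot [ 3.1413 -0.0013  0.2164] w 0.0156 t 15.12 F [-9.2689 -8.0329 35.3582] q [-0.4766  0.7496 -0.341   1.892   0.4361  0.5722 -2.4582]
  shift(frac, now) [-0.0066 -0.0942  0.0184] shift in target frame [-0.0067 -0.0942  0.0185] turn frac [ 0.     -0.0002  0.0001]
```

View pics/e_w4.png

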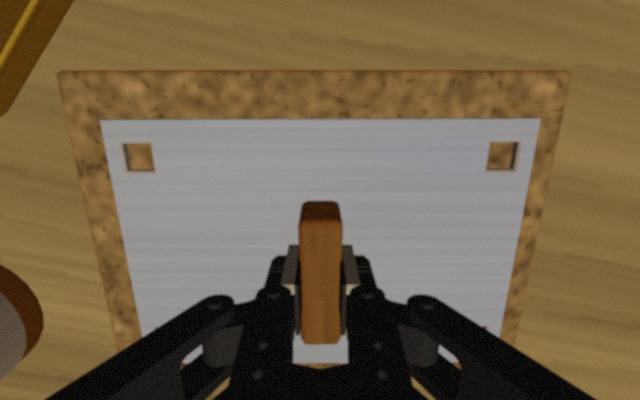

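```bash
python3 - <<'E'
from h import *
f=bot.grab_frame("wrist")
m=back(f,[[58,71],[569,70]],.004); p=back(f,[[102,120],[540,119]],.009); print(m,p,np.linalg.norm(m[0]-m[1]),np.linalg.norm(p[0]-p[1]))
c,s=np.cos(.216),np.sin(.216); A=np.array([[c,s],[-s,c]])
print("mm in mat frame",(A@(m-p).T).T*1000)
E
```

```text
[[0.5183 0.4555]
 [0.5672 0.2346]] [[0.5019 0.4328]
 [0.5442 0.2419]] 0.2262083570056967 0.19545272961580407
mm in mat frame [[ 20.8861  18.7109]
 [ 20.8545 -12.0449]]
```

```bash
python3 -m handwheel '[[0,0,-0.3,0,0,0],[0.11,-0.13,-0.1,0,0,0],[0,0,0,0,0,0],[0,0,0.2,0,0,0],[0,0,0.1,0,0,0],[0,0,0,0,0,0],[0,0,0,0,0,0]]'
python3 - <<'E'
from h import *
go(.458,.325,-.0147,.216)
f=bot.grab_frame("wrist"); save(f,"e_w5")
E
```

```text
clock: 16.15
position: [0.4603, 0.3263, -0.0137]
tool_rot: [3.142, 0.0, 0.217]
force: [-0.2, 0.5, -3.3]
grip_width: 0.0158
pos [ 0.4603  0.3263 -0.0137] rot [3.1415 0.0003 0.2166] w 0.0158 t 16.15 F [-0.245   0.5081 -3.3339] q [-0.48    0.7524 -0.3407  1.8817  0.4297  0.58   -2.4536]
  shift(frac, now) [-0.0999  0.0319  0.0409] shift in target frame [-0.0999  0.032   0.0408] turn frac [0.     0.     0.0001]
```

View pics/e_w5.png

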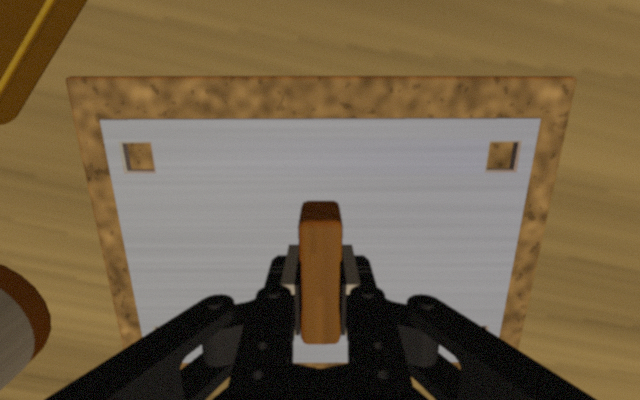

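```bash
python3 -m handwheel '[[0,0,0.03,0,0,0],[0,0,0,0,0,0],[0,0,0,0,0,0]]' && python3 -m handwheel '[[0,0,0,0,0,0],[0,0,0,0,0,0],[0,0,0,0,0,0],[0,0,0,0,0,0],[0,0,-0.3,0,0,0],[0,0,-0.7,0,0,0],[0,0,-1,0,0,0],[0,0,-1,0,0,0]]' -1 60
python3 -m handwheel '[[0,0,-1,0,0,0],[0,0,-1,0,0,0],[0,0,-1,0,0,0.01],[0,0,-1,0,0,0.015],[0,0,-1,0,0,0.015],[0,0,-1,0,0,0.006],[0,0,-1,0,0,0],[0,0,-0.6,0,0,0]]'
python3 - <<'E'
from h import *
go(.5,-.3,.25,-.07)
f=bot.grab_frame("top"); save(f,"f_t",(120,100,300,300),4)
f=bot.grab_frame("wrist"); save(f,"f_w")
E
```

```text
clock: 16.58
position: [0.4604, 0.3264, -0.0142]
tool_rot: [-3.142, -0.0, 0.216]
force: [-1.1, -1.2, 0.5]
grip_width: 0.0157
clock: 17.58
position: [0.4605, 0.3265, 0.0628]
tool_rot: [-3.141, -0.001, 0.217]
force: [0.5, 0.5, 0.1]
grip_width: 0.0855
clock: 18.58
position: [0.4603, 0.3266, 0.253]
tool_rot: [-3.14, -0.001, -0.072]
force: [-0.7, 0.2, 0.6]
grip_width: 0.0856
pos [0.4603 0.3266 0.253 ] rot [-3.1401 -0.0014 -0.072 ] w 0.0856 t 18.57 F [-0.6592  0.1822  0.5599] q [-0.4907  0.3829 -0.3122  1.688   0.13    1.089  -2.4846]
  shift(frac, now) [ 3.3875 24.8852  0.0885] shift in target frame [ 3.3372 24.8918  0.1199] turn frac [-0.0002 -0.0002 -0.0003]
```

View pics/f_w.png

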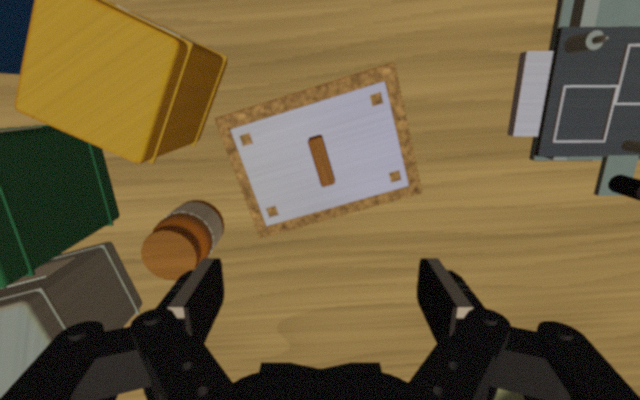

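```bash
python3 -m handwheel '[[0.1,0.5,0,0,0,0],[0.1,1,0,0,0,0],[0.1,1,0,0,0,0],[0.1,1,0,0,0,0],[0.1,1,0,0,0,0],[0.1,1,0,0,0,0],[0.1,1,0,0,0,0],[0.1,1,0,0,0,0]]' && python3 -m handwheel '[[0.15,1,0,0,0,0],[0.15,1,0,0,0,0],[0.15,1,0,0,0,0],[0.15,1,0,0,0,0],[0.15,1,0,0,0,0],[0.15,1,0,0,0,0],[0.15,1,0,0,0,0],[0.15,1,0,0,0,0]]' && python3 -m handwheel '[[0.15,1,0,0,0,0],[0.15,1,0,0,0,0],[0.15,1,0,0,0,0],[0.15,1,0,0,0,0],[0.15,1,0,0,0,0],[0.15,1,0,0,0,0],[0.15,1,0,0,0,0],[0.15,1,0,0,0,0]]'
python3 -m handwheel '[[0.1,0.5,0,0,0,0],[0.1,0.4,0,0,0,0],[0,0,0,0,0,0]]'
python3 - <<'E'
from h import *
go(.5,-.3,.25,-.07)
f=bot.grab_frame("wrist"); save(f,"g_w")
E
```

```text
clock: 19.68
position: [0.4661, 0.1359, 0.2498]
tool_rot: [3.141, 0.002, -0.073]
force: [1.2, -0.5, 0.8]
grip_width: 0.0856
clock: 20.68
position: [0.4812, -0.0654, 0.2498]
tool_rot: [3.141, 0.002, -0.073]
force: [0.9, 0.2, -0.9]
grip_width: 0.0856
clock: 21.68
position: [0.4964, -0.2668, 0.2497]
tool_rot: [-3.141, 0.002, -0.073]
force: [0.0, -0.7, 1.0]
grip_width: 0.0852
clock: 22.05
position: [0.5008, -0.2883, 0.2504]
tool_rot: [-3.141, 0.0, -0.073]
force: [0.6, -0.3, 0.9]
grip_width: 0.0854
pos [ 0.5008 -0.2883  0.2504] rot [-3.1413  0.0005 -0.0728] w 0.0854 t 22.05 F [ 0.6098 -0.3151  0.867 ] q [ 0.4356  0.3956 -0.0215  1.6659  0.0093  1.0808 -1.2323]
  shift(frac, now) [0.0025 0.4679 0.0167] shift in target frame [0.0012 0.4679 0.0168] turn frac [-0.      0.0001 -0.0005]
```

View pics/g_w.png

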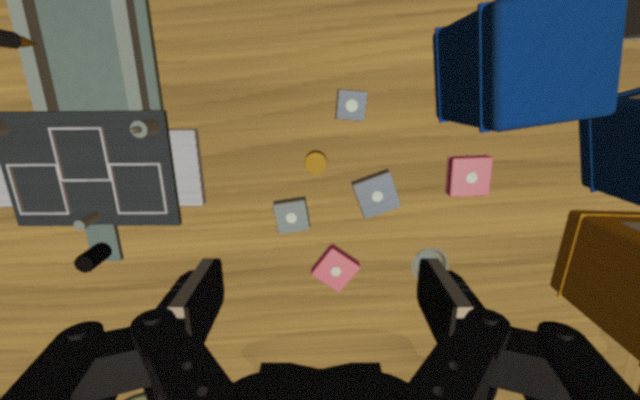

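Now measure the three lids' poses, sizes and yaws, and the nest positions.

```bash
cat >> h.py <<'E'
def lids(f,zt=.02,seeds=None):
    """tin lids: find white fields; local square segmentation by top-face via trace"""
    out=[]
    for d in bot.trace(f,"lid2"):
        if d["score"]<.3: continue
        m=d["region"]; b,g,r=f["pixels"][m].mean(0)
        c,s,a=rect(f,m,zt)
        # white field centroid
        im=f["pixels"].astype(int); w=m&(im.min(2)>np.percentile(im.min(2)[m],50)+35)
        ys,xs=np.nonzero(w); wc=back(f,[[xs.mean(),ys.mean()]],zt)[0] if len(xs) else None
        out.append((round(d["score"],2),np.round(d["point"]),"PINK" if r-g>25 else "tin",c,s,round(a,1),"field",wc,len(xs)))
    for o in out: print(*o)
E
python3 - <<'E'
from h import *
f=bot.grab_frame("wrist"); lids(f)
save(f,"g_z",(260,80,410,250),4)
# jig features: nest corners px at z~.058 (rim top)
print("nest right corners",back(f,[[109,164],[164,164],[116,212],[173,212]],.058))
print("nest mid corners",back(f,[[50,129],[102,128],[62,180],[109,179]],.058))
print("knob top",back(f,[[88,262],[100,250]],.092))
E
```

```text
0.9 [295. 214.] tin [ 0.4313 -0.2461] [48.3705 45.0973] 3.3 field [ 0.4263 -0.2433] 42
0.84 [468. 178.] PINK [ 0.4665 -0.4697] [58.3868 51.5394] 88.3 field [ 0.4635 -0.4739] 49
0.81 [353. 106.] tin [ 0.5612 -0.327 ] [35.0667 33.7152] 80.7 field [ 0.5609 -0.3281] 66
0.74 [374. 191.] tin [ 0.4514 -0.3546] [55.2505 50.1932] 16.0 field [ 0.4473 -0.3559] 53
0.56 [338. 266.] PINK [ 0.3512 -0.2963] [54.8131 56.9054] 50.1 field [ 0.3444 -0.2969] 59
nest right corners [[ 0.5196 -0.0506]
 [ 0.5151 -0.1123]
 [ 0.4628 -0.0438]
 [ 0.4579 -0.1108]]
nest mid corners [[ 0.5625  0.0039]
 [ 0.5593 -0.0533]
 [ 0.5054  0.0081]
 [ 0.5026 -0.046 ]]
knob top [[ 0.4172 -0.0201]
 [ 0.4308 -0.0376]]
```

View pics/g_z.png

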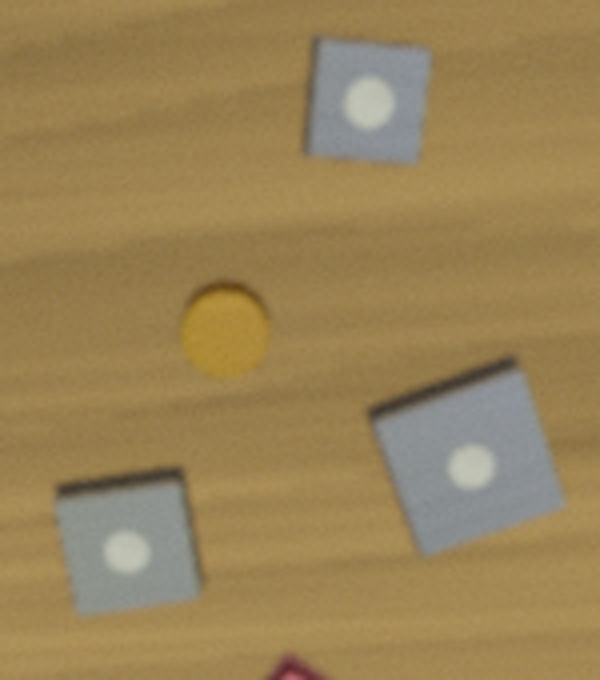

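```bash
python3 - <<'E'
from h import *
f=bot.grab_frame("wrist")
L={"lid0":[(322,42),(431,49),(418,163),(312,157)],"lid1":[(60,495),(183,481),(201,597),(78,614)],"lid2":[(375,414),(519,369),(563,506),(424,554)]}
for n,c in L.items():
    P=back(f,np.array(c)/4+[260,80],.02)
    e=[np.linalg.norm(P[i]-P[(i+1)%4])*1000 for i in range(4)]
    # y axis: BL..: left-right = -y ; up=+x
    y1=P[0]-P[1];y2=P[3]-P[2];x1=P[0]-P[3];x2=P[1]-P[2]
    print(n,P.mean(0),np.round(e,1),[round(np.degrees(np.arctan2(-v[0],v[1])),1) for v in (y1,y2)],[round(np.degrees(np.arctan2(v[1],v[0])),1) for v in (x1,x2)])
E
```

```text
lid0 [ 0.5611 -0.329 ] [31.7 32.4 31.6 32.6] [np.float64(-7.6), np.float64(-7.3)] [np.float64(-8.3), np.float64(-8.6)]
lid1 [ 0.4278 -0.2453] [39.7 40.3 41.  41.5] [np.float64(2.7), np.float64(4.4)] [np.float64(1.8), np.float64(3.5)]
lid2 [ 0.4489 -0.3558] [46.7 48.1 47.  50.1] [np.float64(13.9), np.float64(16.4)] [np.float64(16.1), np.float64(16.5)]
```

```bash
python3 -m handwheel '[[0,0,0,0,0,-0.0276],[0,0,0,0,0,-0.0276],[-0.92,0.68,1,0,0,0],[-0.92,0.68,1,0,0,0],[-0.92,0.67,1,0,0,0],[0,0,1,0,0,0],[0,0,1,0,0,0],[0,0,1,0,0,0]]' -1 60
python3 -m handwheel '[[0,0,1,0,0,0],[0,0,0.7,0,0,0],[0,0,0.3,0,0,0],[0,0,0,0,0,0]]'
python3 - <<'E'
from h import *
go(.448,-.3558,-.033,.274)
f=bot.grab_frame("wrist"); save(f,"h_w")
o=bot.observe(); print(proj(f,[[o["position"][0],o["position"][1],.02]]))
E
```

```text
clock: 23.25
position: [0.4485, -0.3553, 0.1002]
tool_rot: [3.141, -0.0, 0.275]
force: [0.2, -0.6, 1.0]
grip_width: 0.0856
clock: 23.75
position: [0.4484, -0.3557, 0.0508]
tool_rot: [-3.141, 0.0, 0.274]
force: [-0.4, -0.6, -0.1]
grip_width: 0.0855
pos [ 0.4484 -0.3557  0.0508] rot [-3.1414  0.0001  0.2744] w 0.0855 t 23.75 F [-0.4307 -0.5684 -0.0879] q [ 0.6152  0.6365 -0.0676  1.8531  0.066   0.6544 -0.788 ]
  shift(frac, now) [-0.0144  0.0012  3.3515] shift in target frame [-0.0147  0.0007  3.3515] turn frac [-0.      0.      0.0001]
[[321.7906 216.0092]]
```

View pics/h_w.png

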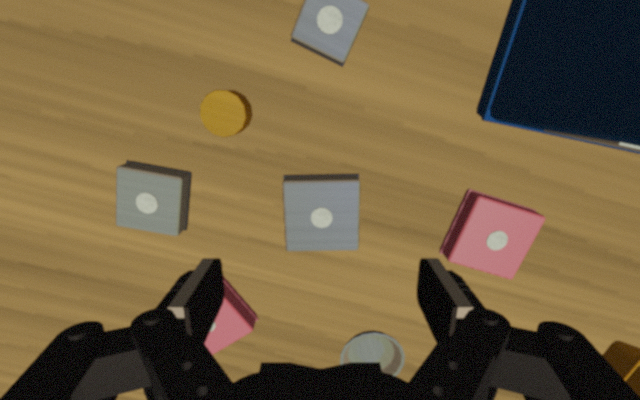

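```bash
python3 -m handwheel '[[0,0,1,0,0,0],[0,0,1,0,0,0],[0,0,0.7,0,0,0],[0,0,0.4,0,0,0],[0,0,0.2,0,0,0],[0,0,0,0,0,0]]'
python3 -m handwheel '[[0,0,0,0,0,0],[0,0,0,0,0,0],[0,0,0,0,0,0],[0,0,0,0,0,0]]' 1 60
python3 - <<'E'
from h import *
go(.448,-.3558,-.033,.274)
f=bot.grab_frame("wrist"); save(f,"h_w2",(150,150,490,360),2.3)
E
```

```text
clock: 24.55
position: [0.4484, -0.3559, -0.0315]
tool_rot: [3.141, -0.0, 0.274]
force: [0.5, -0.6, 0.6]
grip_width: 0.0853
clock: 25.05
position: [0.4485, -0.356, -0.031]
tool_rot: [3.141, -0.0, 0.274]
force: [-1.7, 0.7, 10.3]
grip_width: 0.0484
pos [ 0.4485 -0.356  -0.031 ] rot [ 3.141  -0.0004  0.2743] w 0.0484 t 25.05 F [-1.6838  0.7477 10.2796] q [ 0.6073  0.7718 -0.0566  1.8727  0.0828  0.4986 -0.8025]
  shift(frac, now) [-0.018  -0.0125  0.0782] shift in target frame [-0.018  -0.0124  0.0782] turn frac [ 0.0001 -0.0001  0.    ]
```

View pics/h_w2.png

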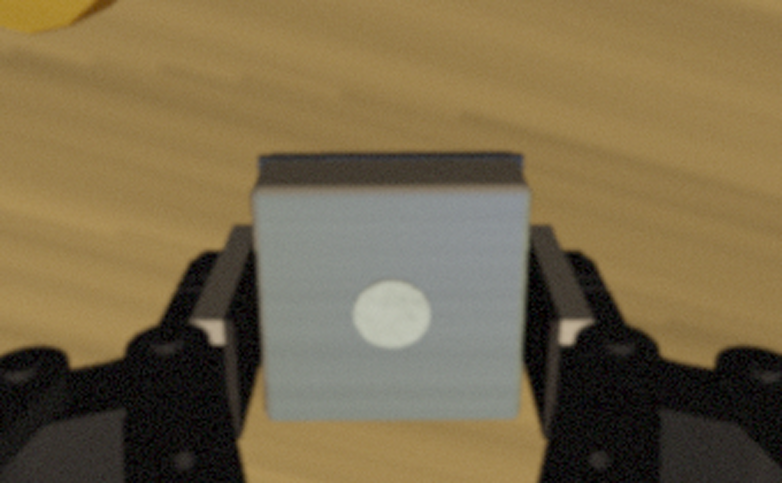

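```bash
python3 -m handwheel '[[0,0,-0.4,0,0,0],[0,0,-0.8,0,0,0],[0,0,-1,0,0,0],[0,0,-1,0,0,0],[0,0,-1,0,0,0.0136],[0,0,-1,0,0,0.0136],[0,0,-0.8,0,0,0.0136],[0,0,0,0,0,0.0136]]' 1 80
python3 -m handwheel '[[0.05,-0.6,0,0,0,0],[0.1,-1,0,0,0,0],[0.1,-1,0,0,0,0],[0.1,-1,0,0,0,0],[0.1,-1,0,0,0,0],[0.1,-1,0,0,0,0],[0.1,-1,0,0,0,0],[0.1,-1,0,0,0,0]]'
python3 -m handwheel '[[0.1,-1,0,0,0,0],[0,-1,0,0,0,0],[0,-1,0,0,0,0],[0,-0.6,0,0,0,0],[0,0,0,0,0,0],[0,0,0,0,0,0]]'
python3 - <<'E'
from h import *
go(.4888,-.0780,.023,-.068)
f=bot.grab_frame("wrist"); save(f,"i_w")
f=bot.grab_frame("top"); save(f,"i_t",(250,120,450,280),4)
E
```

```text
clock: 26.1
position: [0.4491, -0.3563, 0.1212]
tool_rot: [3.14, -0.003, -0.07]
force: [-0.3, 0.2, -1.1]
grip_width: 0.048
clock: 27.1
position: [0.4796, -0.1655, 0.1186]
tool_rot: [-3.141, 0.0, -0.064]
force: [1.0, 0.5, -1.1]
grip_width: 0.0485
clock: 27.85
position: [0.4882, -0.0786, 0.1183]
tool_rot: [3.141, 0.0, -0.068]
force: [-0.2, -0.3, -0.9]
grip_width: 0.0479
pos [ 0.4882 -0.0786  0.1183] rot [ 3.1413  0.     -0.0677] w 0.0479 t 27.85 F [-0.2177 -0.3472 -0.9008] q [ 0.0408  0.4312 -0.0019  2.015   0.0017  0.6955 -1.6006]
  shift(frac, now) [ 0.0223 -0.0248  3.8129] shift in target frame [ 0.0222 -0.0236  3.8129] turn frac [0. 0. 0.]
```

View pics/i_w.png

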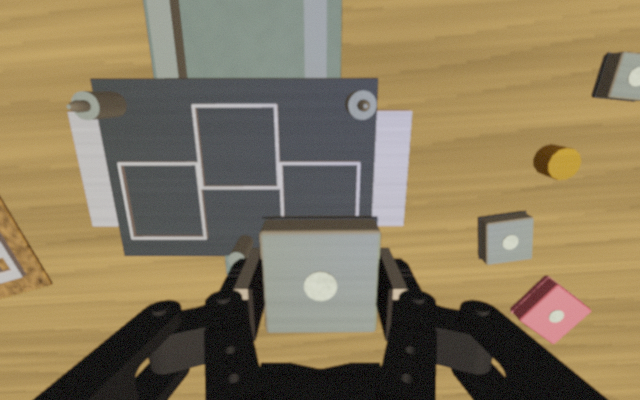

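View pics/i_t.png

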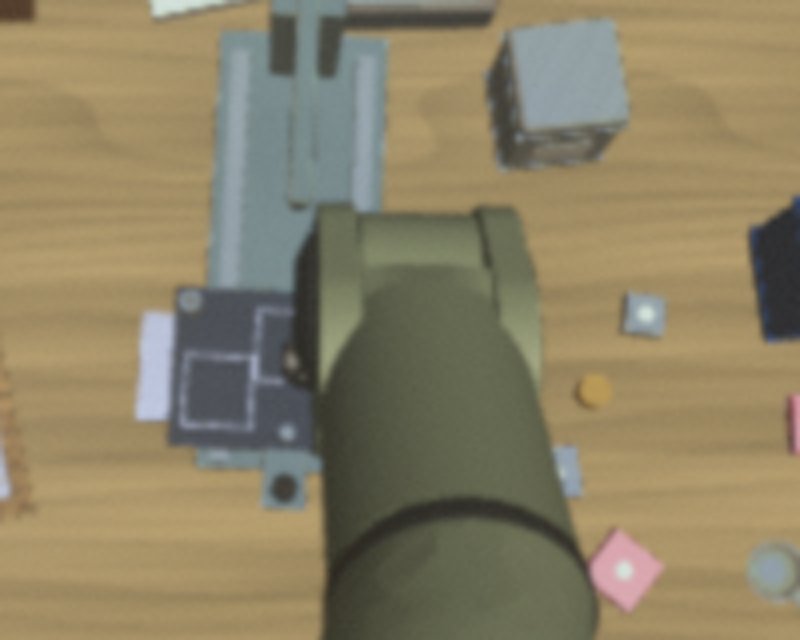

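```bash
python3 - <<'E'
from h import *
f=bot.grab_frame("wrist"); save(f,"i_z",(100,70,400,260),2.6)
A=back(f,[[119,163],[201,163],[131,239],[207,239]],.058);B=back(f,[[194,105],[277,105],[201,187],[281,187]],.058)
C=back(f,[[281,163],[358,163]],.058)
print(A,A.mean(0),B,B.mean(0),C)
c,s=np.cos(-.068),np.sin(-.068);R=np.array([[c,-s],[s,c]])
print("centre from A",A.mean(0)-R@[-.02,.058],"from B",B.mean(0)-R@[.02,0], "C->nest0",C.mean(0)-R@[.029,0])
print("pins", back(f,[[363,103]],.098)-R@[.05,-.084], back(f,[[72,106]],.098)-R@[.05,.084])
o=bot.observe(); print("held lid top corner ang",)
P=back(f,[[260,233],[379,233],[377,331],[266,331]],o["position"][2]+.031+.02); print(P,P.mean(0))
E
```

```text
[[0.5275 0.0642]
 [0.5234 0.0054]
 [0.4683 0.0697]
 [0.4643 0.0112]] [0.4958 0.0376] [[ 0.5634  0.0032]
 [ 0.5594 -0.0532]
 [ 0.5057  0.0085]
 [ 0.5016 -0.0499]] [ 0.5325 -0.0229] [[ 0.5194 -0.0518]
 [ 0.5156 -0.1068]]
centre from A [ 0.5119 -0.0216] from B [ 0.5126 -0.0215] C->nest0 [ 0.4885 -0.0773]
pins [[ 0.5139 -0.0196]] [[ 0.5124 -0.0225]]
held lid top corner ang
[[ 0.5129 -0.055 ]
 [ 0.5096 -0.103 ]
 [ 0.4621 -0.1013]
 [ 0.4656 -0.0519]] [ 0.4876 -0.0778]
```

View pics/i_z.png

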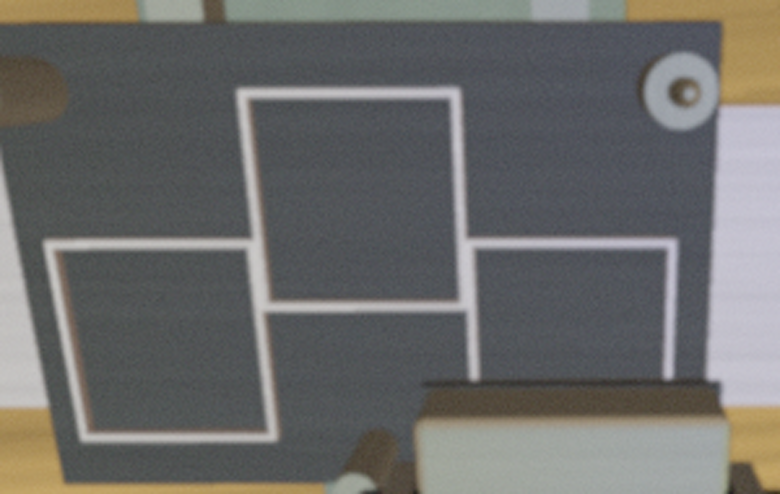

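```bash
python3 -m handwheel '[[0.03,-0.03,0.8,0,0,0],[0,0,1,0,0,0],[0,0,1,0,0,0],[0,0,0.6,0,0,0],[0,0,0.2,0,0,0],[0,0,0,0,0,0]]'
python3 - <<'E'
from h import *
go(.4889,-.0778,.023,-.068)
E
python3 -m handwheel '[[0,0,0.1,0,0,0],[0,0,0.06,0,0,0],[0,0,0,0,0,0]]'
python3 - <<'E'
from h import *
go(.4889,-.0778,.023,-.068)
f=bot.grab_frame("wrist"); save(f,"i_z2",(150,100,490,360),2.3)
E
```

```text
clock: 28.75
position: [0.4893, -0.0773, 0.0285]
tool_rot: [3.142, -0.0, -0.068]
force: [-0.1, -0.2, -0.2]
grip_width: 0.048
pos [ 0.4893 -0.0773  0.0285] rot [ 3.1416 -0.0001 -0.0677] w 0.048 t 28.75 F [-0.123  -0.1648 -0.1567] q [ 0.0418  0.5901 -0.0064  2.0639  0.0077  0.4875 -1.6089]
  shift(frac, now) [-0.014   0.0217  0.2183] shift in target frame [-0.014   0.0218  0.2183] turn frac [ 0. -0.  0.]
clock: 29.12
position: [0.4893, -0.0771, 0.0244]
tool_rot: [-3.142, -0.0, -0.067]
force: [0.5, 0.3, -0.2]
grip_width: 0.0481
pos [ 0.4893 -0.0771  0.0244] rot [-3.1416 -0.0002 -0.0674] w 0.0481 t 29.12 F [ 0.4771  0.2506 -0.1603] q [ 0.0416  0.5977 -0.0066  2.0656  0.008   0.4781 -1.6092]
  shift(frac, now) [-0.0123  0.0289  0.0548] shift in target frame [-0.0122  0.0289  0.0548] turn frac [-0.     -0.      0.0001]
```

View pics/i_z2.png

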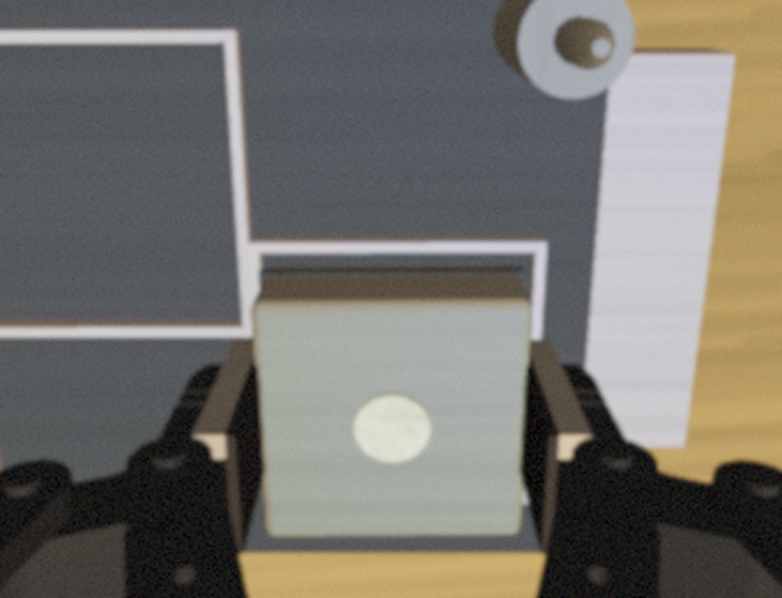

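```bash
python3 -m handwheel '[[0,0.03,0.05,0,0,0],[0,0,0.02,0,0,0],[0,0,0,0,0,0]]'
python3 -m handwheel '[[0,0,0,0,0,0],[0,0,0,0,0,0],[0,0,-0.3,0,0,0],[0,0,-0.8,0,0,0],[0,0,-1,0,0,0],[0,0,-1,0,0,0],[0,0,-1,0,0,0],[0,0,-1,0,0,0]]' -0.45 60
python3 - <<'E'
from h import *
go(.4278,-.2450,-.033,.055)
f=bot.grab_frame("wrist"); save(f,"j_w")
lids(f)
E
```

```text
clock: 29.55
position: [0.4897, -0.0779, 0.023]
tool_rot: [-3.142, -0.001, -0.068]
force: [-1.4, 0.4, 12.1]
grip_width: 0.0481
clock: 30.55
position: [0.489, -0.0779, 0.1513]
tool_rot: [-3.142, -0.0, -0.067]
force: [1.0, -0.0, -1.2]
grip_width: 0.0622
pos [ 0.489  -0.0779  0.1513] rot [-3.1416 -0.0003 -0.0675] w 0.0622 t 30.55 F [ 0.9679 -0.0066 -1.171 ] q [ 0.0385  0.3812 -0.0003  1.9852  0.0001  0.7749 -1.6002]
  shift(frac, now) [-1.9932  6.8349  7.3718] shift in target frame [-2.8114  6.5401  7.3726] turn frac [-0.     -0.     -0.0195]
0.94 [596.  82.] tin [ 0.562  -0.3213] [47.3791 36.0643] 82.9 field [ 0.5613 -0.3294] 187
0.92 [319. 192.] tin [ 0.4749 -0.0765] [60.7466 63.152 ] 84.8 field [ 0.4718 -0.0756] 174
0.74 [533. 291.] PINK [ 0.3507 -0.2916] [67.7233 51.0038] 51.2 field [ 0.3441 -0.2974] 108
0.66 [489. 224.] tin [ 0.4307 -0.2394] [48.9613 48.5318] 4.8 field [ 0.4261 -0.2443] 93
```

View pics/j_w.png

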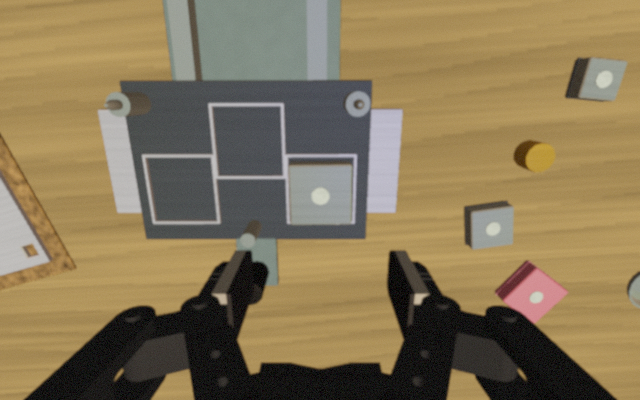

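```bash
python3 -m handwheel '[[-0.4,0.9,0,0,0,-0.0195],[-0.4,0.94,0,0,0,0],[-0.4,0.94,0,0,0,0],[-0.4,0.94,0.5,0,0,0],[-0.4,0.94,1,0,0,0],[-0.4,0.94,1,0,0,0],[-0.4,0.9,1,0,0,0],[0,0,0.55,0,0,0]]' -0.8 60
python3 -m handwheel '[[0,0,0,0,0,0],[0,0,0,0,0,0]]'
python3 - <<'E'
from h import *
go(.427,-.2443,-.033,.055)
f=bot.grab_frame("wrist"); save(f,"k_w")
o=bot.observe(); print(proj(f,[[o["position"][0],o["position"][1],.02]]))
E
```

```text
clock: 31.65
position: [0.424, -0.244, 0.0475]
tool_rot: [-3.141, 0.002, 0.052]
force: [0.6, 0.2, -0.2]
grip_width: 0.077
clock: 31.9
position: [0.426, -0.2421, 0.0493]
tool_rot: [3.142, -0.001, 0.056]
force: [-0.9, 0.1, 0.6]
grip_width: 0.0768
pos [ 0.426  -0.2421  0.0493] rot [ 3.1415 -0.0007  0.0561] w 0.0768 t 31.9 F [-0.9422  0.1489  0.5681] q [ 0.3989  0.5453 -0.0038  2.0695  0.0034  0.5262 -1.122 ]
  shift(frac, now) [0.0317 0.0889 3.2924] shift in target frame [0.034  0.089  3.2924] turn frac [ 0.     -0.0001  0.0002]
[[321.8093 216.5902]]
```

View pics/k_w.png

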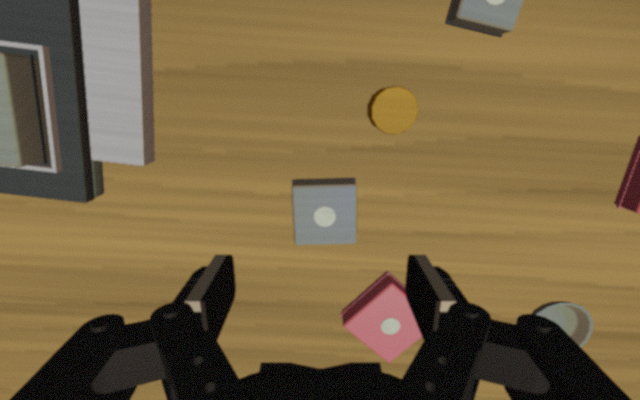

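```bash
python3 -m handwheel '[[0,0.07,1,0,0,0],[0,0,1,0,0,0],[0,0,0.7,0,0,0],[0,0,0.4,0,0,0],[0,0,0.15,0,0,0],[0,0,0,0,0,0]]' && python3 -m handwheel '[[0,0,0,0,0,0],[0,0,0,0,0,0],[0,0,0,0,0,0],[0,0,0,0,0,0]]' 1 60
python3 - <<'E'
from h import *
go(.427,-.2443,-.033,.055)
f=bot.grab_frame("wrist"); save(f,"k_w2",(150,150,490,360),2.3)
E
```

```text
clock: 32.7
position: [0.4258, -0.2445, -0.0321]
tool_rot: [3.141, -0.0, 0.055]
force: [-0.5, -0.2, 0.6]
grip_width: 0.0768
clock: 33.2
position: [0.4258, -0.2447, -0.0318]
tool_rot: [3.141, -0.001, 0.055]
force: [-1.8, 2.3, 13.8]
grip_width: 0.041
pos [ 0.4258 -0.2447 -0.0318] rot [ 3.1412 -0.0007  0.055 ] w 0.041 t 33.2 F [-1.7724  2.2947 13.7712] q [ 0.4045  0.7049 -0.005   2.0873  0.0098  0.3486 -1.1243]
  shift(frac, now) [ 0.0499 -0.0119  0.0472] shift in target frame [ 0.05   -0.0119  0.0471] turn frac [ 0.0001 -0.0001 -0.    ]
```

View pics/k_w2.png

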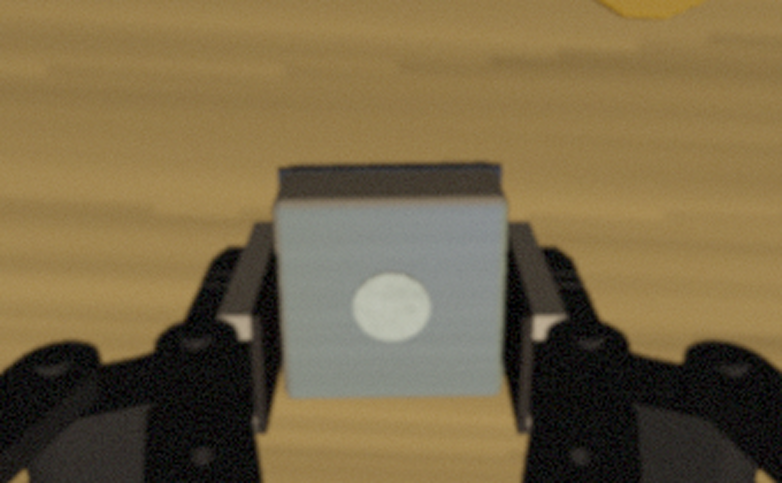

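```bash
python3 -m handwheel '[[0,0,-0.4,0,0,0],[0,0,-0.8,0,0,0],[0,0,-1,0,0,0],[0,0,-1,0,0,0],[0,0,-1,0,0,0],[0,0,-1,0,0,0.01],[0,0,-0.8,0,0,0.0096],[0,-0.3,0,0,0,0]]' 1 80
python3 -m handwheel '[[0.15,-0.7,0,0,0,0],[0.15,-1,0,0,0,0],[0.2,-1,0,0,0,0],[0.2,-1,0,0,0,0],[0.2,-1,0,0,0,0],[0.2,-1,0,0,0,0],[0.2,-1,0,0,0,0],[0.2,-1,0,0,0,0]]'
python3 -m handwheel '[[0.2,-1,0,0,0,0],[0.2,-1,0,0,0,0],[0.1,-0.8,0,0,0,0],[0,-0.6,0,0,0,0],[0,0,0,0,0,0],[0,0,0,0,0,0]]'
python3 - <<'E'
from h import *
go(.4953,.0375,.022,-.068)
f=bot.grab_frame("wrist"); save(f,"l_w")
E
```

```text
clock: 34.25
position: [0.4266, -0.2374, 0.119]
tool_rot: [3.141, -0.003, -0.069]
force: [-0.8, -0.6, -1.6]
grip_width: 0.0401
clock: 35.25
position: [0.4761, -0.0462, 0.1169]
tool_rot: [-3.142, 0.001, -0.066]
force: [-0.2, 0.1, -1.2]
grip_width: 0.0405
clock: 36.0
position: [0.4945, 0.0357, 0.1174]
tool_rot: [3.141, 0.0, -0.068]
force: [-0.3, -0.1, 0.1]
grip_width: 0.0406
pos [0.4945 0.0357 0.1174] rot [ 3.1412  0.0003 -0.0685] w 0.0406 t 36.0 F [-0.322  -0.1049  0.0546] q [-0.193   0.4347  0.0014  2.0123 -0.0005  0.695  -1.8306]
  shift(frac, now) [ 0.0275 -0.0751  3.8157] shift in target frame [ 0.0264 -0.0737  3.8157] turn frac [ 0.0001  0.     -0.0001]
```

View pics/l_w.png

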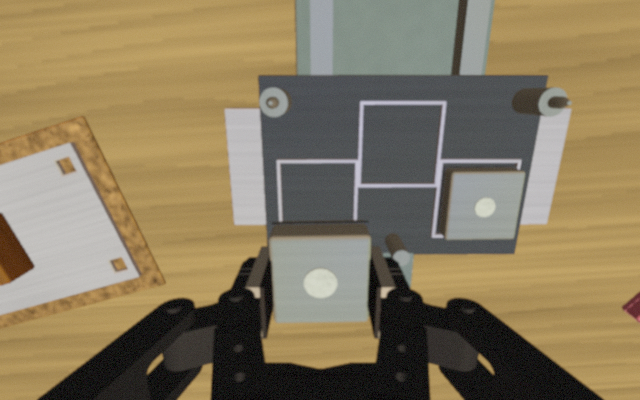

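```bash
python3 -m handwheel '[[0.03,-0.08,0.8,0,0,0],[0,0,1,0,0,0],[0,0,1,0,0,0],[0,0,0.6,0,0,0],[0,0,0.25,0,0,0],[0,0,0.05,0,0,0],[0,0,0,0,0,0]]' && python3 -m handwheel '[[0,0,0.08,0,0,0],[0,0,0,0,0,0]]'
python3 - <<'E'
from h import *
go(.4953,.0375,.022,-.068)
f=bot.grab_frame("wrist"); save(f,"l_z2",(150,100,490,360),2.3)
E
```

```text
clock: 36.92
position: [0.496, 0.0384, 0.0255]
tool_rot: [-3.141, -0.001, -0.068]
force: [-0.0, -0.4, -0.4]
grip_width: 0.0401
clock: 37.17
position: [0.4965, 0.0385, 0.0239]
tool_rot: [-3.141, -0.002, -0.068]
force: [-1.6, -0.7, 14.6]
grip_width: 0.0402
pos [0.4965 0.0385 0.0239] rot [-3.1411 -0.0018 -0.0682] w 0.0402 t 37.17 F [-1.5647 -0.7163 14.6372] q [-0.1934  0.6008 -0.0041  2.0605  0.005   0.4784 -1.8403]
  shift(frac, now) [-0.0445  0.0441  0.0746] shift in target frame [-0.0443  0.044   0.0747] turn frac [-0.0001 -0.0003 -0.    ]
```

View pics/l_z2.png

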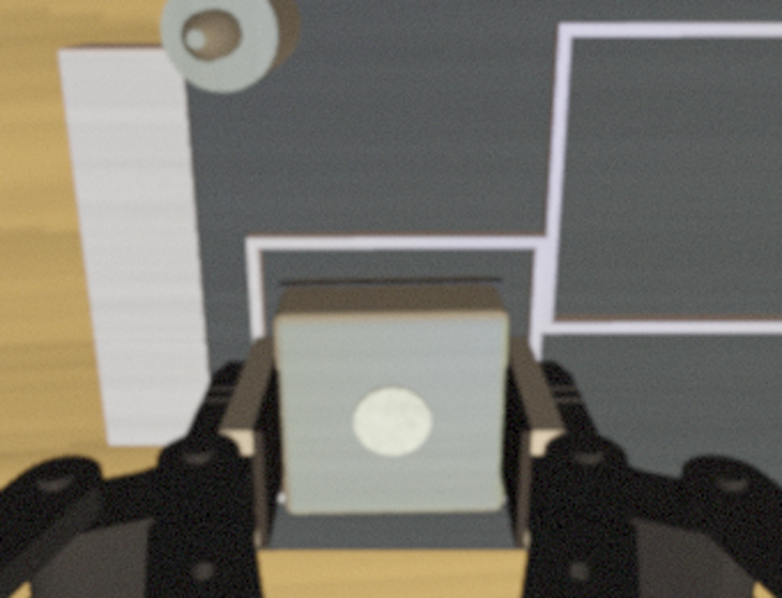

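```bash
python3 -m handwheel '[[0,0,0,0,0,0],[0,0,0,0,0,0],[0,0,-0.3,0,0,0],[0,0,-0.8,0,0,0],[0,0,-1,0,0,0],[0,0,-1,0,0,0],[0,0,-1,0,0,0],[0,0,-1,0,0,0]]' -0.2 60
python3 -m handwheel '[[0.15,0.8,0,0,0,0],[0.15,1,0,0,0,0],[0.15,1,0,0,0,0],[0.15,1,0,0,0,0],[0.15,1,0,0,0,0],[0.15,1,0,0,0,0],[0.15,1,0,0,0,0],[0.15,1,0,0,0,0]]'
python3 -m handwheel '[[0.15,1,0,0,0,0],[0.1,1,0,0,0,0],[0,0,0,0,0,0]]'
python3 - <<'E'
from h import *
go(.561,-.3285,-.033,-.138)
f=bot.grab_frame("wrist"); save(f,"m_w"); lids(f)
E
```

```text
clock: 38.22
position: [0.4956, 0.0383, 0.1518]
tool_rot: [-3.142, -0.0, -0.068]
force: [0.2, 0.7, -0.4]
grip_width: 0.0513
clock: 39.22
position: [0.5123, -0.159, 0.151]
tool_rot: [-3.142, -0.0, -0.068]
force: [0.7, -0.3, -0.5]
grip_width: 0.0512
clock: 39.6
position: [0.5147, -0.2103, 0.1508]
tool_rot: [3.141, -0.0, -0.071]
force: [0.7, 0.6, 0.4]
grip_width: 0.0511
pos [ 0.5147 -0.2103  0.1508] rot [ 3.141  -0.0001 -0.0707] w 0.0511 t 39.6 F [0.6907 0.6162 0.4013] q [ 0.2406  0.4714  0.055   1.8354 -0.0329  0.8354 -1.3299]
  shift(frac, now) [2.1797 4.5795 7.3568] shift in target frame [2.4833 4.4271 7.3539] turn frac [ 0.0001 -0.      0.0107]
0.96 [446. 119.] tin [ 0.5617 -0.3253] [39.1603 34.3309] 81.4 field [ 0.5611 -0.3287] 147
0.93 [166. 230.] tin [ 0.4711 -0.0524] [68.7192 66.549 ] 87.3 field [ 0.4667 -0.0465] 176
0.75 [ 32. 231.] tin [0.4814 0.0837] [69.2098 56.7494] 87.8 field [0.4771 0.0952] 166
0.64 [587. 208.] PINK [ 0.4671 -0.4671] [62.5919 53.4502] 88.6 field [ 0.4635 -0.4747] 135
0.6 [383. 320.] PINK [ 0.3496 -0.2637] [21.7249  6.848 ] 12.5 field [ 0.3426 -0.2664] 20
0.5 [108. 187.] tin [0.4626 0.0048] [224.6483 234.5827] 86.0 field [ 0.4858 -0.0058] 3805
```

View pics/m_w.png

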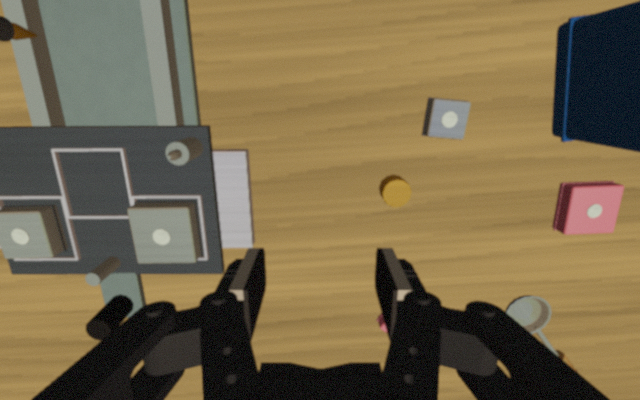

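```bash
python3 -m handwheel '[[0,0.1,0,0,0,0.0107],[0.5,0.9,0,0,0,0],[0.5,0.9,0.5,0,0,0],[0.5,0.9,0.9,0,0,0],[0.5,0.9,0.9,0,0,0],[0.48,0.75,0.9,0,0,0],[0,0,0.8,0,0,0],[0,0,0,0,0,0]]' -0.3
python3 - <<'E'
from h import *
go(.561,-.3287,-.033,-.138)
f=bot.grab_frame("wrist"); save(f,"m_w2")
o=bot.observe(); print(proj(f,[[o["position"][0],o["position"][1],.02]]))
E
```

```text
clock: 40.7
position: [0.561, -0.3253, 0.0492]
tool_rot: [-3.14, 0.003, -0.134]
force: [-0.3, -0.5, 0.7]
grip_width: 0.0556
pos [ 0.561  -0.3253  0.0492] rot [-3.1401  0.0025 -0.1344] w 0.0556 t 40.7 F [-0.2927 -0.4616  0.6588] q [ 0.393   0.7382  0.0642  1.6435 -0.0633  0.7648 -1.2189]
  shift(frac, now) [0.025  0.1384 3.2867] shift in target frame [0.0173 0.1335 3.2869] turn frac [-0.0002  0.0004  0.0006]
[[322.1961 215.3255]]
```

View pics/m_w2.png

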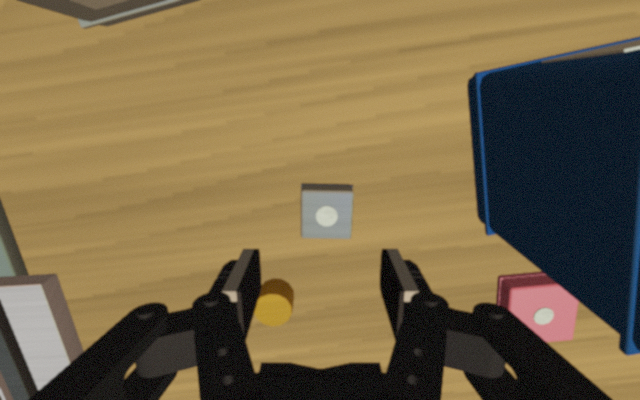

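```bash
python3 -m handwheel '[[0.02,0.13,0.6,0,0,0],[0,0,1,0,0,0],[0,0,0.9,0,0,0],[0,0,0.5,0,0,0],[0,0,0.2,0,0,0],[0,0,0.05,0,0,0],[0,0,0,0,0,0]]' && python3 -m handwheel '[[0,0,0,0,0,0],[0,0,0,0,0,0],[0,0,0,0,0,0],[0,0,0,0,0,0]]' 1 60
python3 - <<'E'
from h import *
go(.561,-.3287,-.033,-.138)
f=bot.grab_frame("wrist"); save(f,"m_w3",(150,150,490,360),2.3)
E
```

```text
clock: 41.62
position: [0.5621, -0.3306, -0.0302]
tool_rot: [3.141, -0.001, -0.135]
force: [-0.2, 0.4, 0.0]
grip_width: 0.0557
clock: 42.12
position: [0.5622, -0.3306, -0.03]
tool_rot: [3.141, -0.001, -0.135]
force: [-2.5, 1.6, 7.9]
grip_width: 0.0327
pos [ 0.5622 -0.3306 -0.03  ] rot [ 3.1413 -0.0008 -0.1354] w 0.0327 t 42.12 F [-2.4575  1.601   7.861 ] q [ 0.4069  0.8555  0.0526  1.654  -0.0672  0.633  -1.2107]
  shift(frac, now) [-0.0562 -0.0692  0.1211] shift in target frame [-0.0563 -0.069   0.1212] turn frac [ 0.     -0.0001  0.0004]
```

View pics/m_w3.png

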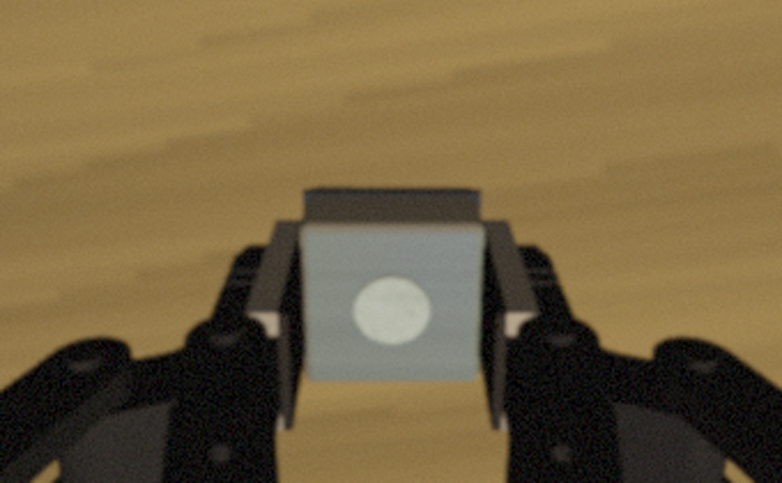

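```bash
python3 -m handwheel '[[0,0,-0.4,0,0,0],[0,0,-0.8,0,0,0],[0,0,-1,0,0,0],[0,0,-1,0,0,0],[0,0,-1,0,0,0],[0,0,-1,0,0,-0.0054],[0,0,-0.8,0,0,-0.0053],[-0.2,-0.4,0,0,0,0]]' 1 80
python3 -m handwheel '[[-0.3,-0.8,0,0,0,0],[-0.3,-1,0,0,0,0],[-0.3,-1,0,0,0,0],[-0.2,-1,0,0,0,0],[-0.2,-1,0,0,0,0],[-0.1,-1,0,0,0,0],[-0.1,-1,0,0,0,0],[-0.1,-1,0,0,0,0]]'
python3 -m handwheel '[[-0.1,-1,0,0,0,0],[-0.1,-1,0,0,0,0],[0,-1,0,0,0,0],[0,-0.8,0,0,0,0],[0,0,0,0,0,0],[0,0,0,0,0,0]]'
python3 - <<'E'
from h import *
go(.5322,-.0229,.024,-.068)
f=bot.grab_frame("wrist"); save(f,"n_w")
E
```

```text
clock: 43.18
position: [0.5581, -0.3209, 0.1218]
tool_rot: [3.14, -0.003, -0.069]
force: [0.2, 0.4, -0.8]
grip_width: 0.0318
clock: 44.18
position: [0.53, -0.1214, 0.1192]
tool_rot: [-3.141, 0.001, -0.069]
force: [0.8, 0.1, -0.4]
grip_width: 0.0325
clock: 44.92
position: [0.5319, -0.0282, 0.1192]
tool_rot: [3.141, 0.0, -0.069]
force: [-0.7, 0.3, -0.6]
grip_width: 0.0324
pos [ 0.5319 -0.0282  0.1192] rot [ 3.1413  0.0003 -0.0687] w 0.0324 t 44.92 F [-0.7314  0.2743 -0.5568] q [-0.0884  0.4824  0.04    1.9204 -0.0272  0.7396 -1.6724]
  shift(frac, now) [ 0.0002 -0.2134  3.8083] shift in target frame [-0.0008 -0.2123  3.8084] turn frac [ 0.      0.0001 -0.0001]
```

View pics/n_w.png

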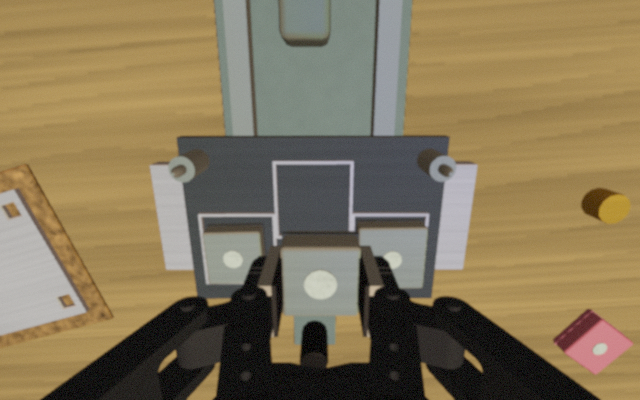

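```bash
python3 -m handwheel '[[0,-0.21,0.5,0,0,0],[0,0,1,0,0,0],[0,0,1,0,0,0],[0,0,0.8,0,0,0],[0,0,0.3,0,0,0],[0,0,0.05,0,0,0],[0,0,0,0,0,0]]' && python3 -m handwheel '[[0,0,0.12,0,0,0],[0,0,0,0,0,0]]'
python3 - <<'E'
from h import *
go(.5322,-.0229,.024,-.068)
f=bot.grab_frame("wrist"); save(f,"n_z2",(150,100,490,360),2.3)
E
```

```text
clock: 45.85
position: [0.533, -0.0225, 0.0285]
tool_rot: [-3.142, -0.001, -0.068]
force: [-0.6, 0.0, -1.2]
grip_width: 0.0323
clock: 46.1
position: [0.5328, -0.0225, 0.0251]
tool_rot: [-3.142, -0.0, -0.068]
force: [-0.0, 0.4, -0.3]
grip_width: 0.0318
pos [ 0.5328 -0.0225  0.0251] rot [-3.1415 -0.0003 -0.0681] w 0.0318 t 46.1 F [-0.0258  0.3724 -0.2671] q [-0.0881  0.6362  0.0261  1.9695 -0.0304  0.5359 -1.6799]
  shift(frac, now) [-0.0222  0.0195  0.0453] shift in target frame [-0.0221  0.0195  0.0453] turn frac [-0. -0. -0.]
```

View pics/n_z2.png

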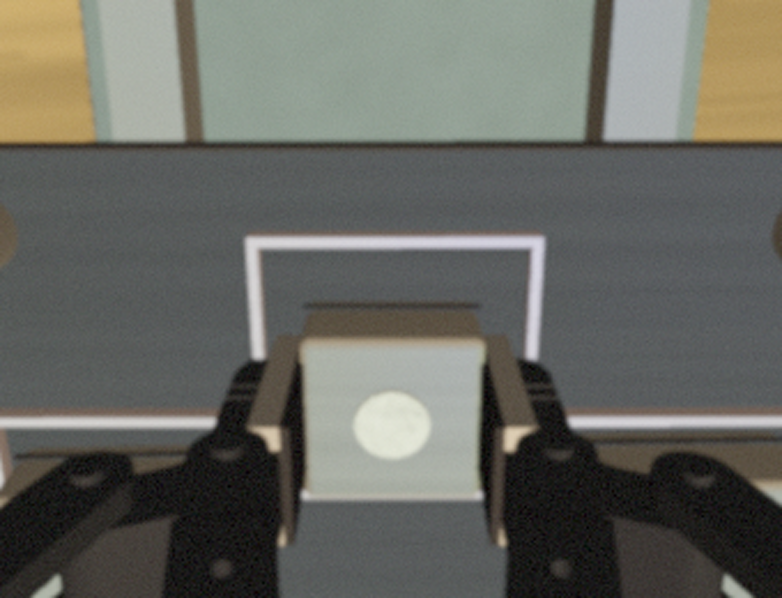

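```bash
python3 -m handwheel '[[0,0,0.06,0,0,0],[0,0,0.02,0,0,0],[0,0,0,0,0,0]]' && python3 -m handwheel '[[0,0,0,0,0,0],[0,0,0,0,0,0],[0,0,-0.3,0,0,0],[0,0,-0.8,0,0,0],[0,0,-1,0,0,0],[0,0,-1,0,0,0],[0,0,-1,0,0,0],[0,0,-1,0,0,0]]' 0 60
python3 -m handwheel '[[-0.5,0,-1,0,0,0],[-0.5,0,-1,0,0,0],[0,0,0,0,0,0],[0,0,0,0,0,0]]' -0.3
python3 - <<'E'
from h import *
go(.414,-.0148,.05,-.068)
f=bot.grab_frame("wrist"); save(f,"o_w"); save(f,"o_z",(190,80,440,280),3.1)
lids(f,.074)
E
```

```text
clock: 46.52
position: [0.5338, -0.0225, 0.024]
tool_rot: [-3.141, -0.002, -0.068]
force: [-0.7, 0.4, 16.8]
grip_width: 0.0325
clock: 47.52
position: [0.5325, -0.0225, 0.1516]
tool_rot: [-3.142, 0.0, -0.068]
force: [0.3, 0.0, -0.0]
grip_width: 0.0431
clock: 48.02
position: [0.5077, -0.0207, 0.2003]
tool_rot: [-3.142, 0.0, -0.068]
force: [0.5, 0.7, -0.6]
grip_width: 0.0556
pos [ 0.5077 -0.0207  0.2003] rot [-3.1415  0.0001 -0.0681] w 0.0556 t 48.02 F [ 0.5045  0.679  -0.5677] q [-0.1138  0.3351  0.0482  1.9045 -0.0203  0.9025 -1.6945]
  shift(frac, now) [-3.7554  0.0197  6.0109] shift in target frame [-3.7562  0.019   6.0104] turn frac [-0.  0. -0.]
0.98 [259. 191.] tin [0.5011 0.0384] [43.9001 45.0997] 87.6 field [0.4979 0.0406] 117
0.59 [378. 189.] tin [ 0.493  -0.0746] [51.4779 53.1425] 87.7 field [ 0.4894 -0.0761] 117
0.56 [554. 278.] PINK [ 0.3865 -0.2497] [56.957  42.3607] 49.6 field [ 0.3808 -0.256 ] 80
```

View pics/o_z.png

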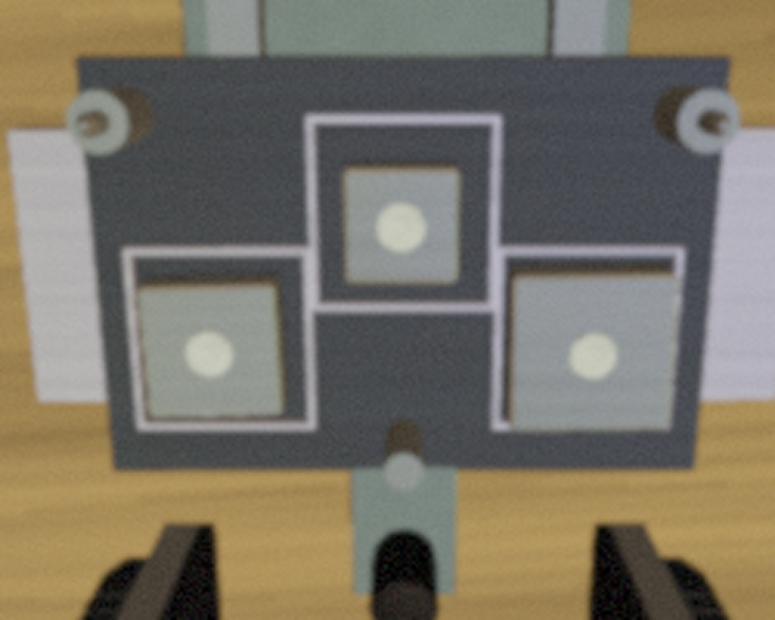

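```bash
python3 - <<'E'
from h import *
f=bot.grab_frame("wrist")
P=back(f,np.array([(400,228),(209,354),(593,356)])/3.1+[190,80],.074)
C=np.array([.5124,-.0216]); a=-.068;c,s=np.cos(a),np.sin(a);R=np.array([[c,-s],[s,c]])
Q=(P-C)@R; print(P,"carrier frame",Q)
print("slides needed", np.array([.130,0])-Q)
K=C+R@[-.098,0]; print("knob",K)
for q in Q: print("knob target",K+R@(np.array([.13,0])-q))
print("knob measured", back(f,[np.array((404,565))/3.1+[190,80]],.092), back(f,[np.array((404,600))/3.1+[190,80]],.092))
E
```

```text
[[ 0.5322 -0.0205]
 [ 0.4978  0.0401]
 [ 0.4892 -0.0763]] carrier frame [[ 0.0197  0.0025]
 [-0.0188  0.0606]
 [-0.0195 -0.0561]]
slides needed [[ 0.1103 -0.0025]
 [ 0.1488 -0.0606]
 [ 0.1495  0.0561]]
knob [ 0.4146 -0.0149]
knob target [ 0.5245 -0.0249]
knob target [ 0.5589 -0.0855]
knob target [0.5676 0.0309]
knob measured [[ 0.4321 -0.0148]] [[ 0.42   -0.0139]]
```

```bash
python3 - <<'E'
from h import *
f=bot.grab_frame("wrist")
a=-.068;c,s=np.cos(a),np.sin(a);R=np.array([[c,-s],[s,c]])
g=lambda px,z: back(f,np.array(px,float)/3.1+[190,80],z)@R
E=g([(122,248),(685,248),(305,115),(502,115),(308,309),(497,306)],.058); print(E)
print("y mid",E[0:2].mean(0),E[2:4].mean(0),E[2:6].mean(0))
car=g([(78,58),(729,58),(113,468),(694,466)],.054); print("carrier",car,car.mean(0))
F=g([(400,228),(209,354),(593,356)],.074)
cen=car.mean(0); print("F rel carrier",F-cen)
print("knob rel", )
E
```

```text
[[ 0.5234  0.102 ]
 [ 0.5233 -0.0726]
 [ 0.5636  0.0441]
 [ 0.5635 -0.0147]
 [ 0.5039  0.0448]
 [ 0.5048 -0.0148]]
y mid [0.5234 0.0147] [0.5635 0.0147] [0.534  0.0148]
carrier [[ 0.5799  0.1115]
 [ 0.5798 -0.0822]
 [ 0.4479  0.1122]
 [ 0.4485 -0.0827]] [0.514  0.0147]
F rel carrier [[ 0.0183  0.001 ]
 [-0.0201  0.0591]
 [-0.0208 -0.0576]]
knob rel
```

```bash
python3 -m handwheel '[[-0.8,0,0,0,0,0],[-1,0,0,0,0,0],[-1,0,0,0,0,0],[-0.95,0.02,0.5,0,0,0],[0,0,1,0,0,0],[0,0,1,0,0,0],[0,0,1,0,0,0],[0,0,0,0,0,0]]' -0.4
python3 - <<'E'
from h import *
go(.4146,-.0149,.034,-.068)
f=bot.grab_frame("wrist"); save(f,"p_w")
o=bot.observe(); print(proj(f,[[o["position"][0],o["position"][1],.092]]))
f=bot.grab_frame("scene"); save(f,"p_s",(220,120,420,280),4)
E
```

```text
clock: 49.22
position: [0.4131, -0.015, 0.1118]
tool_rot: [3.141, 0.003, -0.068]
force: [-0.4, 0.4, 1.3]
grip_width: 0.06
pos [ 0.4131 -0.015   0.1118] rot [ 3.141   0.0034 -0.0681] w 0.06 t 49.23 F [-0.4409  0.4405  1.2536] q [-0.1303  0.3363  0.0279  2.2119 -0.0164  0.597  -1.7292]
  shift(frac, now) [ 0.0684 -0.0081  3.1104] shift in target frame [ 0.0578 -0.0063  3.1107] turn frac [ 0.0001  0.0005 -0.    ]
[[321.604  220.7734]]
```

View pics/p_w.png

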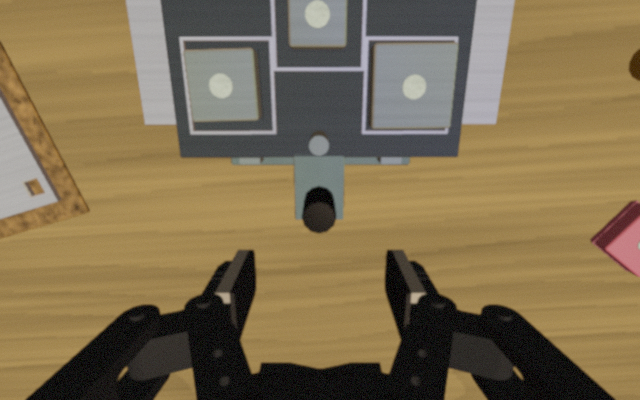

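View pics/p_s.png

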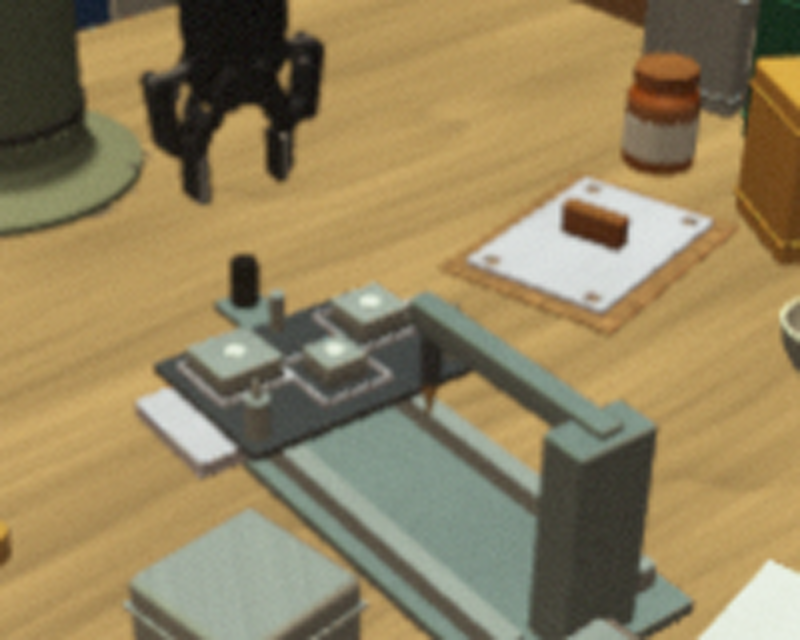

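```bash
python3 -m handwheel '[[0.1,0,0.6,0,0,0],[0,0,1,0,0,0],[0,0,1,0,0,0],[0,0,0.4,0,0,0],[0,0,0.1,0,0,0],[0,0,0,0,0,0]]' && python3 -m handwheel '[[0,0,0,0,0,0],[0,0,0,0,0,0],[0,0,0,0,0,0],[0,0,0,0,0,0],[0,0,0,0,0,0]]' 1 60
python3 - <<'E'
from h import *
go(.4146,-.0149,.034,-.068)
f=bot.grab_frame("wrist"); save(f,"p_w2")
E
```

```text
clock: 50.08
position: [0.4172, -0.015, 0.0362]
tool_rot: [-3.141, -0.001, -0.068]
force: [-0.8, 0.1, 0.3]
grip_width: 0.0599
clock: 50.7
position: [0.4171, -0.015, 0.0361]
tool_rot: [-3.141, -0.001, -0.068]
force: [-0.8, -0.2, 12.9]
grip_width: 0.0199
pos [ 0.4171 -0.015   0.0361] rot [-3.1414 -0.001  -0.0682] w 0.0199 t 50.7 F [-0.8351 -0.1611 12.8704] q [-0.1188  0.4991  0.016   2.2548 -0.0204  0.3868 -1.7249]
  shift(frac, now) [-0.1004  0.0016  0.0826] shift in target frame [-0.1003  0.0016  0.0827] turn frac [-0.     -0.0002 -0.    ]
```

View pics/p_w2.png

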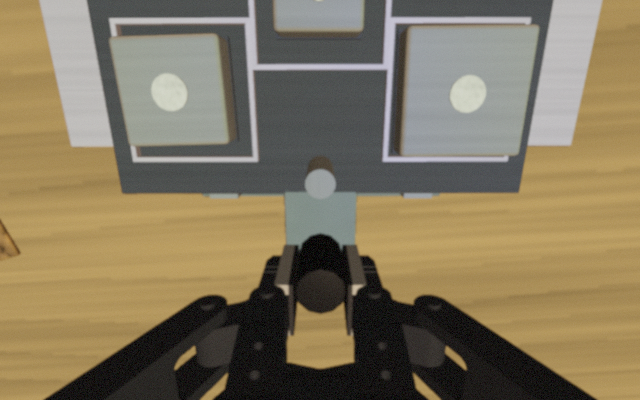

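```bash
python3 -m handwheel '[[0.2,0,0,0,0,0],[0.5,0,0,0,0,0],[0.6,0,0,0,0,0],[0.7,0.02,0,0,0,0],[0.7,0.02,0,0,0,0],[0.7,0,0,0,0,0],[0.6,0,0,0,0,0],[0.3,0,0,0,0,0]]' 1 90
python3 -m handwheel '[[0.1,0,0,0,0,0],[0,0,0,0,0,0],[0,0,0,0,0,0]]'
python3 - <<'E'
from h import *
o=bot.observe(); p=np.array(o["position"])
a=-.068;R=np.array([[np.cos(a),-np.sin(a)],[np.sin(a),np.cos(a)]])
print("slides by TCP",(p[:2]-[.4171,-.0150])@R)
go(.4146,-.0149,.034,-.068)
f=bot.grab_frame("wrist"); save(f,"q_w")
f=bot.grab_frame("scene"); save(f,"q_s",(270,140,390,260),5)
f=bot.grab_frame("top"); save(f,"q_t",(270,140,390,260),5)
E
```

```text
clock: 51.75
position: [0.525, -0.0232, 0.0362]
tool_rot: [-3.141, -0.001, -0.068]
force: [-2.4, 2.1, 14.6]
grip_width: 0.0193
clock: 52.12
position: [0.5275, -0.0233, 0.0363]
tool_rot: [-3.141, -0.002, -0.068]
force: [2.6, 1.3, 8.1]
grip_width: 0.0194
slides by TCP [ 0.1107 -0.0008]
pos [ 0.5275 -0.0233  0.0363] rot [-3.1412 -0.0023 -0.068 ] w 0.0194 t 52.12 F [2.5774 1.2726 8.0876] q [-0.0814  0.6099  0.0183  1.9808 -0.0203  0.5487 -1.688 ]
  shift(frac, now) [-4.5287 -0.0296  0.081 ] shift in target frame [-4.5285 -0.0298  0.0913] turn frac [-0.0001 -0.0004 -0.    ]
```

View pics/q_w.png

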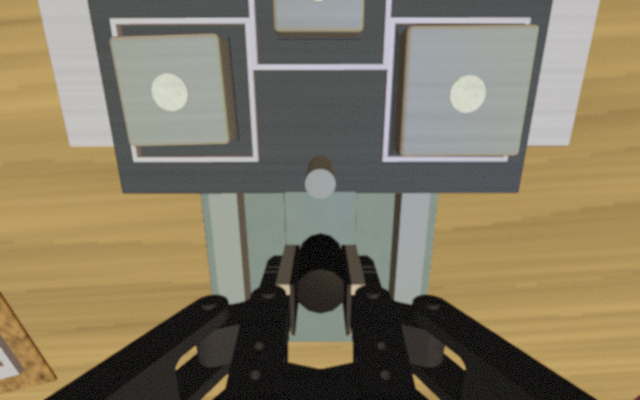

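View pics/q_s.png

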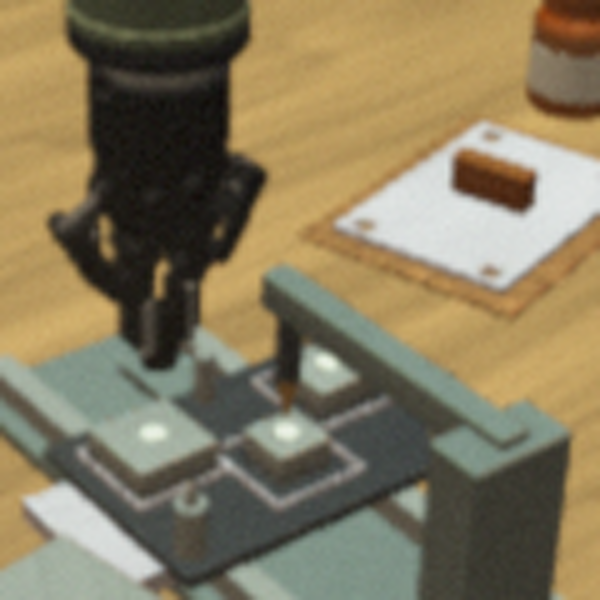

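View pics/q_t.png

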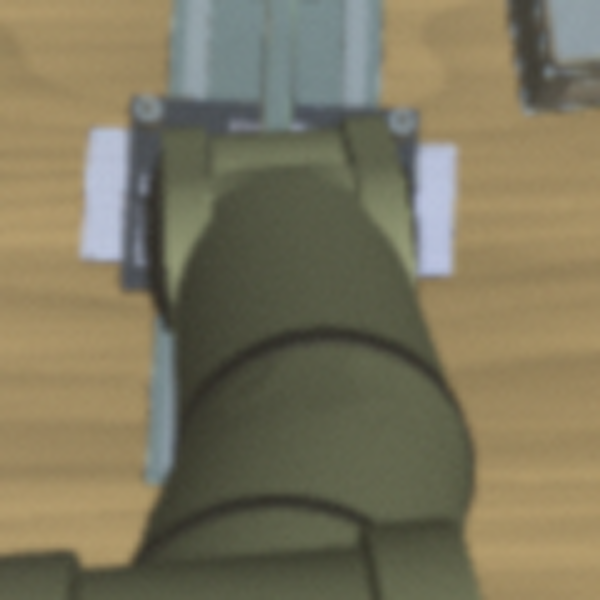

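```bash
python3 - <<'E'
from h import *
f=bot.grab_frame("scene"); save(f,"q_s2",(312,198,347,238),15)
C=np.array([.5124,-.0216]); a=-.068;R=np.array([[np.cos(a),-np.sin(a)],[np.sin(a),np.cos(a)]])
X=C+R@[.13,0]; print(X)
q=proj(f,[[*X,.084],[*X,.074],[*X,.108],[*X,.146]]); print(q,(q-[312,198])*15)
E
```

```text
[ 0.6421 -0.0304]
[[326.0148 223.0898]
 [325.9066 226.2054]
 [326.2788 215.4826]
 [326.7095 203.0506]] [[210.2222 376.3477]
 [208.599  423.0803]
 [214.1821 262.2394]
 [220.6421  75.759 ]]
```

View pics/q_s2.png

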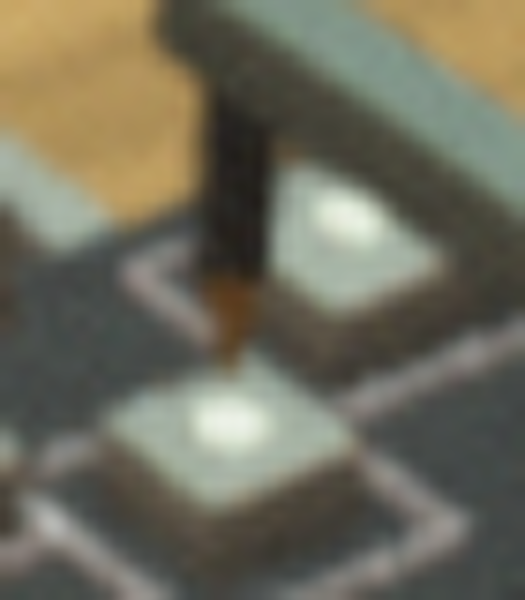

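```bash
for i in 1 2; do python3 -m handwheel '[[0,0,0,0,0,0],[0,0,0,0,0,0],[0,0,0,0,0,0],[0,0,0,0,0,0],[0,0,0,0,0,0],[0,0,0,0,0,0],[0,0,0,0,0,0],[0,0,0,0,0,0]]'; done; python3 -m handwheel '[[0,0,0,0,0,0],[0,0,0,0,0,0],[0,0,0,0,0,0],[0,0,0,0,0,0]]'
python3 - <<'E'
from h import *
o=bot.observe(); p=np.array(o["position"])
a=-.068;R=np.array([[np.cos(a),-np.sin(a)],[np.sin(a),np.cos(a)]])
print("slides by TCP",(p[:2]-[.4171,-.0150])@R)
E
```

```text
clock: 53.32
position: [0.5275, -0.0233, 0.0363]
tool_rot: [-3.141, -0.002, -0.068]
force: [1.8, 1.3, 8.7]
grip_width: 0.0192
clock: 54.32
position: [0.5275, -0.0233, 0.0363]
tool_rot: [-3.141, -0.002, -0.068]
force: [1.2, 1.3, 7.6]
grip_width: 0.0191
clock: 54.82
position: [0.5275, -0.0233, 0.0363]
tool_rot: [-3.141, -0.002, -0.068]
force: [1.4, 1.4, 9.0]
grip_width: 0.0194
slides by TCP [ 0.1107 -0.0008]
```

```bash
python3 -m handwheel '[[0.1,0.2,0,0,0,0],[0.3,0.45,0,0,0,0],[0.3,0.45,0,0,0,0],[0.3,0.45,0,0,0,0],[0.3,0.45,0,0,0,0],[0.2,0.25,0,0,0,0],[0.07,0.08,0,0,0,0],[0,0,0,0,0,0]]'
python3 -m handwheel '[[0,0,0,0,0,0],[0,0,0,0,0,0]]'
cat >> h.py <<'E'
def slides():
    o=bot.observe(); p=np.array(o["position"])
    a=-.068;R=np.array([[np.cos(a),-np.sin(a)],[np.sin(a),np.cos(a)]])
    print("slides by TCP",(p[:2]-[.4171,-.0150])@R)
def ptr(name):
    f=bot.grab_frame("scene"); save(f,name,(312,198,347,238),15)
    C=np.array([.5124,-.0216]); a=-.068;R=np.array([[np.cos(a),-np.sin(a)],[np.sin(a),np.cos(a)]])
    X=C+R@[.13,0]
    im=f["pixels"][215:240,312:345].astype(float).min(2); im=cv2.GaussianBlur(im,(0,0),.6)
    w=np.clip(im-185,0,None); ys,xs=np.mgrid[215:240,312:345]
    cc=np.array([(w*xs).sum(),(w*ys).sum()])/max(w.sum(),1e-9)
    print("field px",cc,(cc-[312,198])*15,"on plane",back(f,[cc],.074),"max",im.max())
E
python3 - <<'E'
from h import *
slides(); print(bot.observe()["clock"],bot.observe()["force"]); ptr("r_s")
E
```

```text
clock: 55.82
position: [0.5624, -0.0847, 0.0363]
tool_rot: [3.141, -0.002, -0.069]
force: [0.4, -1.6, 8.1]
grip_width: 0.0194
clock: 56.08
position: [0.5623, -0.0847, 0.0363]
tool_rot: [3.141, -0.002, -0.068]
force: [1.0, -1.3, 8.0]
grip_width: 0.0196
slides by TCP [ 0.1496 -0.0597]
56.075 [ 0.9913 -1.3221  7.9969]
field px [338.7089 225.6546] [400.6342 414.8184] on plane [[ 0.6616 -0.0027]] max 221.82472155445114
```

View pics/r_s.png

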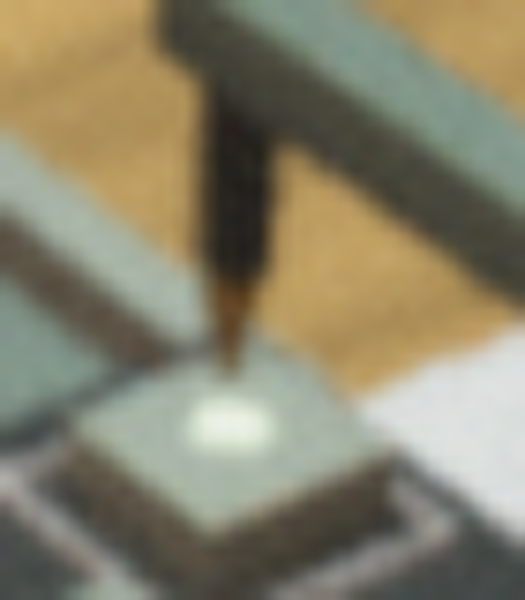

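```bash
for i in 1 2; do python3 -m handwheel '[[0,0,0,0,0,0],[0,0,0,0,0,0],[0,0,0,0,0,0],[0,0,0,0,0,0],[0,0,0,0,0,0],[0,0,0,0,0,0],[0,0,0,0,0,0],[0,0,0,0,0,0]]'; done; python3 -m handwheel '[[0,0,0,0,0,0],[0,0,0,0,0,0],[0,0,0,0,0,0],[0,0,0,0,0,0]]'
python3 -m handwheel '[[0,-0.2,0,0,0,0],[0,-0.5,0,0,0,0],[0.02,-0.7,0,0,0,0],[0.02,-0.8,0,0,0,0],[0,-0.8,0,0,0,0],[0,-0.8,0,0,0,0],[0,-0.6,0,0,0,0],[0,-0.25,0,0,0,0]]'
python3 -m handwheel '[[0,-0.05,0,0,0,0],[0,0,0,0,0,0],[0,0,0,0,0,0]]'
python3 - <<'E'
from h import *
slides(); print(bot.observe()["clock"],bot.observe()["force"]); ptr("s_s")
E
```

```text
clock: 57.12
position: [0.5623, -0.0847, 0.0363]
tool_rot: [3.141, -0.002, -0.068]
force: [-0.6, -1.7, 8.3]
grip_width: 0.0194
clock: 58.12
position: [0.5623, -0.0847, 0.0363]
tool_rot: [3.141, -0.002, -0.068]
force: [1.5, -2.0, 8.7]
grip_width: 0.0194
clock: 58.62
position: [0.5623, -0.0847, 0.0363]
tool_rot: [3.141, -0.002, -0.068]
force: [1.0, -1.4, 7.9]
grip_width: 0.0193
clock: 59.62
position: [0.5709, 0.0324, 0.0363]
tool_rot: [-3.141, -0.001, -0.067]
force: [-1.4, -2.6, 10.9]
grip_width: 0.0191
clock: 60.0
position: [0.571, 0.0333, 0.0362]
tool_rot: [-3.141, -0.001, -0.068]
force: [-1.9, 1.2, 10.9]
grip_width: 0.0191
slides by TCP [0.1503 0.0586]
60.0 [-1.8792  1.2489 10.8948]
field px [326.6845 226.4359] [220.267  426.5383] on plane [[ 0.6442 -0.0295]] max 218.66167095806955
```

View pics/s_s.png

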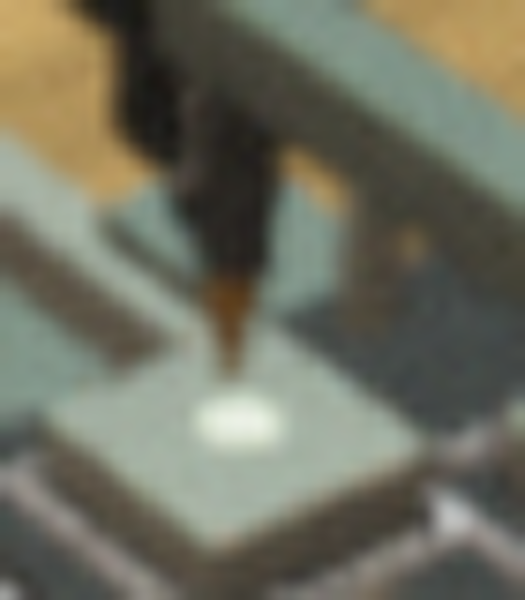

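```bash
for i in 1 2; do python3 -m handwheel '[[0,0,0,0,0,0],[0,0,0,0,0,0],[0,0,0,0,0,0],[0,0,0,0,0,0],[0,0,0,0,0,0],[0,0,0,0,0,0],[0,0,0,0,0,0],[0,0,0,0,0,0]]'; done; python3 -m handwheel '[[0,0,0,0,0,0],[0,0,0,0,0,0],[0,0,0,0,0,0],[0,0,0,0,0,0]]'
python3 -m handwheel '[[0,0.2,0,0,0,0],[-0.1,0.5,0,0,0,0],[-0.3,0.6,0,0,0,0],[-0.6,0.6,0,0,0,0],[-0.7,0.35,0,0,0,0],[-0.8,0.09,0,0,0,0],[-0.8,0,0,0,0,0],[-0.8,0,0,0,0,0]]'
python3 -m handwheel '[[-0.7,0,0,0,0,0],[-0.5,0,0,0,0,0],[-0.3,0,0,0,0,0],[-0.2,0,0,0,0,0],[-0.1,0,0,0,0,0],[-0.06,0,0,0,0,0],[0,0,0,0,0,0],[0,0,0,0,0,0]]'
python3 - <<'E'
from h import *
slides(); print(bot.observe()["clock"],bot.observe()["force"])
f=bot.grab_frame("wrist"); save(f,"t_w")
E
```

```text
clock: 61.05
position: [0.571, 0.0333, 0.0362]
tool_rot: [-3.141, -0.001, -0.068]
force: [-1.6, 1.8, 10.8]
grip_width: 0.0188
clock: 62.05
position: [0.571, 0.0333, 0.0363]
tool_rot: [-3.141, -0.001, -0.068]
force: [-2.1, 2.4, 9.9]
grip_width: 0.0192
clock: 62.55
position: [0.571, 0.0333, 0.0363]
tool_rot: [-3.141, -0.001, -0.068]
force: [-2.4, 1.6, 10.3]
grip_width: 0.0194
clock: 63.55
position: [0.465, -0.0188, 0.0362]
tool_rot: [-3.141, -0.003, -0.069]
force: [3.4, -2.8, 8.2]
grip_width: 0.0191
clock: 64.55
position: [0.4188, -0.0155, 0.0362]
tool_rot: [-3.141, -0.002, -0.068]
force: [0.3, -1.5, 13.7]
grip_width: 0.019
slides by TCP [ 0.0018 -0.0004]
64.55 [ 0.3211 -1.5089 13.6854]
```

View pics/t_w.png

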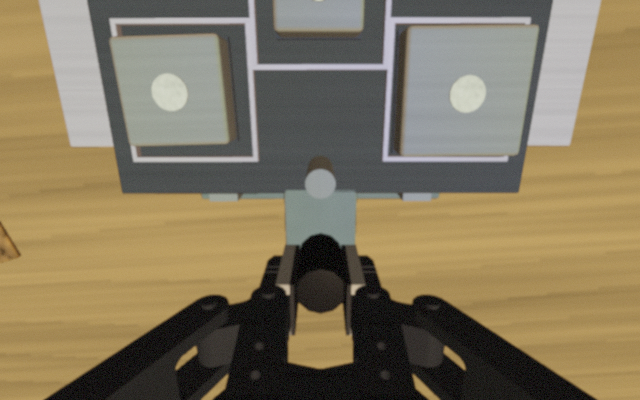

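```bash
python3 -m handwheel '[[-0.06,0,0,0,0,0],[-0.05,0,0,0,0,0],[0,0,0,0,0,0]]'; python3 -m handwheel '[[-0.05,0,0,0,0,0],[0,0,0,0,0,0]]'; python3 -m handwheel '[[-0.05,-0.01,0,0,0,0],[0,0,0,0,0,0]]'
python3 - <<'E'
from h import *
slides(); print(bot.observe()["clock"],bot.observe()["force"])
E
```

```text
clock: 64.97
position: [0.4161, -0.0153, 0.0362]
tool_rot: [-3.141, -0.002, -0.068]
force: [1.1, -2.3, 13.0]
grip_width: 0.0193
clock: 65.22
position: [0.4154, -0.0152, 0.0362]
tool_rot: [-3.141, -0.003, -0.068]
force: [3.8, -1.0, 10.4]
grip_width: 0.0192
clock: 65.47
position: [0.4155, -0.0148, 0.0363]
tool_rot: [-3.141, -0.005, -0.068]
force: [10.5, -3.2, 1.9]
grip_width: 0.0192
slides by TCP [-0.0016  0.0001]
65.475 [10.4786 -3.1928  1.9321]
```

```bash
python3 -m handwheel '[[0,0,0,0,0,0],[0,0,0,0,0,0],[0,0,0,0,0,0],[0,0,-0.3,0,0,0],[0,0,-0.8,0,0,0],[0,0,-1,0,0,0],[0,0,-1,0,0,0],[0,0,-1,0,0,0]]' -0.3 60
python3 -m handwheel '[[0.5,0,-1,0,0,0],[1,0,-1,0,0,0],[1,0,-0.3,0,0,0],[1,0,0,0,0,0],[0.2,0,0,0,0,0],[0,0,0,0,0,0],[0,0,0,0,0,0]]'
python3 - <<'E'
from h import *
go(.4604,.3264,.2,.216)
f=bot.grab_frame("wrist"); save(f,"u_z",(190,80,440,280),3.1)
g=bot.grab_frame("top"); save(g,"u_t",(130,150,450,300),2.4)
E
```

```text
clock: 66.47
position: [0.4125, -0.0148, 0.1393]
tool_rot: [-3.141, -0.0, -0.068]
force: [0.4, 0.5, 1.4]
grip_width: 0.0554
clock: 67.35
position: [0.5043, -0.021, 0.1956]
tool_rot: [-3.142, 0.0, -0.068]
force: [0.0, -0.8, 0.4]
grip_width: 0.0559
pos [ 0.5043 -0.021   0.1956] rot [-3.1416  0.0004 -0.0681] w 0.0559 t 67.35 F [ 0.0426 -0.7669  0.3546] q [-0.1146  0.3357  0.0493  1.9179 -0.021   0.8888 -1.6937]
  shift(frac, now) [ -2.6956 -13.7461  -0.1751] shift in target frame [  1.2653 -13.9507  -0.1763] turn frac [-0.      0.0001 -0.0452]
```

View pics/u_z.png

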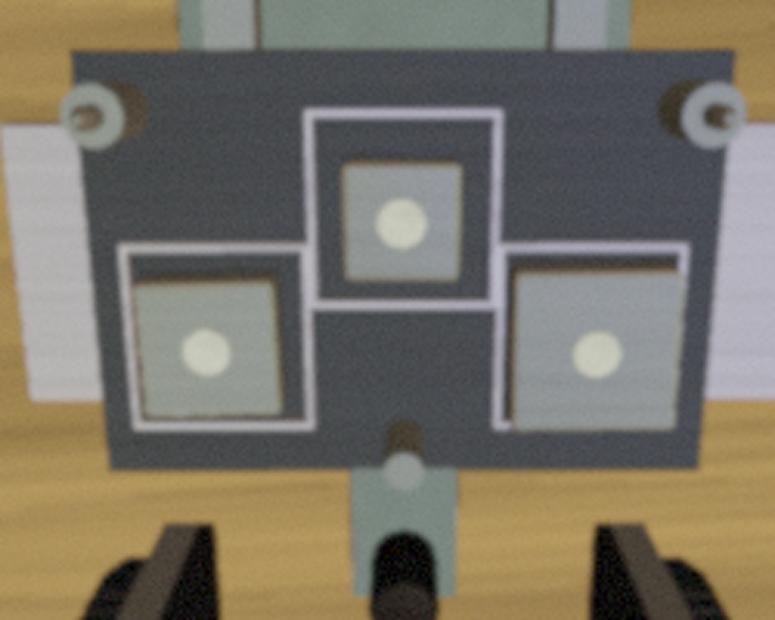

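View pics/u_t.png

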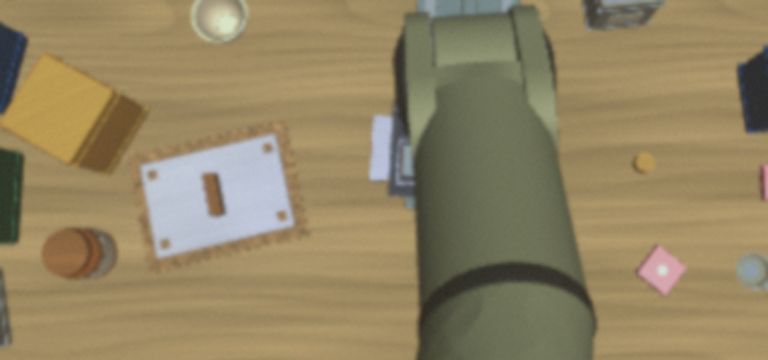

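```bash
python3 - <<'E'
from h import *
f=bot.grab_frame("wrist")
a=-.068;c,s=np.cos(a),np.sin(a);R=np.array([[c,-s],[s,c]])
g=lambda px,z: back(f,np.array(px,float)/3.1+[190,80],z)@R
car=g([(72,52),(735,51),(109,468),(700,466)],.054); print(car,car.mean(0))
E=g([(117,244),(690,243),(304,110),(503,110),(310,306),(497,303)],.058); print("rim",E[0:2].mean(0),E[2:6].mean(0))
E
python3 -m handwheel '[[-0.1,-0.5,0,0,0,0],[-0.2,-1,0,0,0,0],[-0.2,-1,0,0,0,0],[-0.2,-1,0,0,0,0],[-0.2,-1,0,0,0,0],[-0.2,-1,0,0,0,0],[-0.2,-1,0,0,0,0],[-0.2,-1,0,0,0,0]]' -0.6
python3 -m handwheel '[[-0.2,-1,0,0,0,0],[-0.2,-1,0,0,0,-0.01],[-0.2,-1,0,0,0,-0.015],[-0.2,-1,0,0,0,-0.015],[-0.2,-1,0,0,0,-0.005],[-0.2,-1,0,0,0,0],[0,0,0,0,0,0],[0,0,0,0,0,0]]'
python3 - <<'E'
from h import *
go(.4604,.3264,.2,.216)
f=bot.grab_frame("wrist"); save(f,"v_w")
E
```

```text
[[ 0.5788  0.1115]
 [ 0.5789 -0.083 ]
 [ 0.4468  0.1118]
 [ 0.4474 -0.0839]] [0.513  0.0141]
rim [0.5227 0.0143] [0.5329 0.0142]
clock: 68.5
position: [0.4796, 0.1702, 0.1955]
tool_rot: [-3.141, 0.0, -0.067]
force: [1.0, 0.3, 0.2]
grip_width: 0.0683
clock: 69.5
position: [0.4419, 0.3155, 0.1954]
tool_rot: [3.141, 0.0, 0.215]
force: [0.9, -0.0, 0.3]
grip_width: 0.0681
pos [0.4419 0.3155 0.1954] rot [3.1412 0.0001 0.2148] w 0.0681 t 69.5 F [ 0.8849 -0.0296  0.2538] q [-0.6342  0.3976 -0.126   1.8169  0.061   0.931  -2.1428]
  shift(frac, now) [ 0.8139 -0.2674 -0.1827] shift in target frame [ 0.8142 -0.2665 -0.1825] turn frac [ 0.0001  0.     -0.0002]
```

View pics/v_w.png

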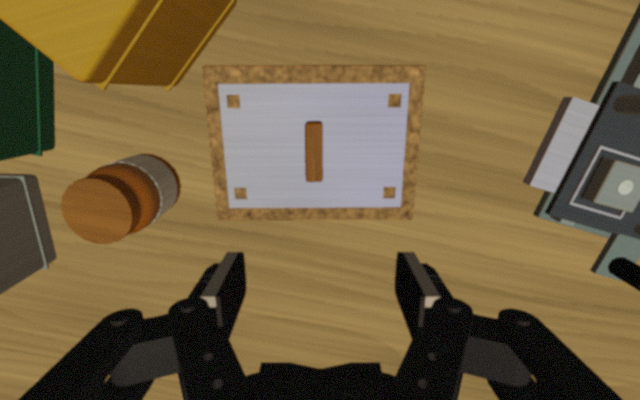

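```bash
python3 -m handwheel '[[0.4,-0.13,0.5,0,0,0],[0.41,-0.14,1,0,0,0],[0,0,1,0,0,0],[0,0,1,0,0,0],[0,0,1,0,0,0],[0,0,1,0,0,0],[0,0,0.5,0,0,0],[0,0,0,0,0,0]]' -0.6
python3 - <<'E'
from h import *
go(.4604,.3264,-.0137,.216)
f=bot.grab_frame("wrist"); save(f,"v_w2")
o=bot.observe(); print(proj(f,[[o["position"][0],o["position"][1],.039]]))
E
```

```text
clock: 70.55
position: [0.4603, 0.3261, 0.0447]
tool_rot: [3.141, 0.001, 0.214]
force: [-0.4, -0.4, 0.7]
grip_width: 0.0682
pos [0.4603 0.3261 0.0447] rot [3.1409 0.0013 0.2143] w 0.0682 t 70.55 F [-0.415  -0.3522  0.7229] q [-0.646   0.6375 -0.1056  1.8747  0.1057  0.6361 -2.1727]
  shift(frac, now) [ 0.0106 -0.0107  2.3344] shift in target frame [ 0.0076 -0.009   2.3344] turn frac [ 0.0001  0.0002 -0.0003]
[[321.2163 230.4795]]
```

View pics/v_w2.png

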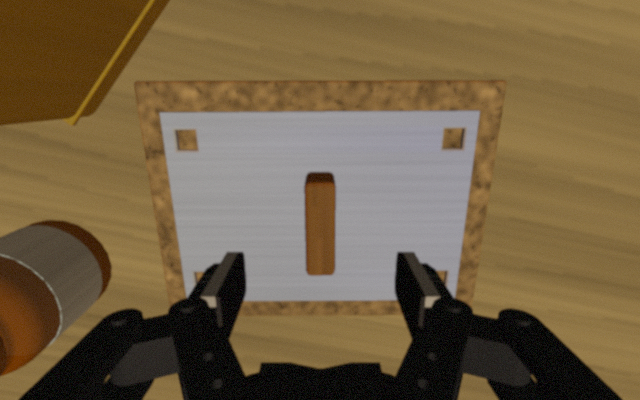

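```bash
python3 -m handwheel '[[0,0,0.8,0,0,0],[0,0,0.8,0,0,0],[0,0,0.5,0,0,0],[0,0,0.23,0,0,0],[0,0,0,0,0,0]]' && python3 -m handwheel '[[0,0,0,0,0,0],[0,0,0,0,0,0],[0,0,0,0,0,0],[0,0,0,0,0,0],[0,0,0,0,0,0],[0,0,0,0,0,0]]' 1 110
python3 - <<'E'
from h import *
go(.4604,.3264,-.0137,.216)
f=bot.grab_frame("wrist"); save(f,"v_w3",(150,170,490,380),2.3)
E
```

```text
clock: 71.22
position: [0.4605, 0.3266, -0.0125]
tool_rot: [-3.142, -0.0, 0.215]
force: [0.7, 0.2, 0.2]
grip_width: 0.0683
clock: 71.97
position: [0.4605, 0.3266, -0.0121]
tool_rot: [-3.141, -0.0, 0.215]
force: [-2.9, -1.7, 12.6]
grip_width: 0.0159
pos [ 0.4605  0.3266 -0.0121] rot [-3.1415 -0.0005  0.2146] w 0.0159 t 71.97 F [-2.8562 -1.6803 12.6432] q [-0.6564  0.7314 -0.092   1.8909  0.1232  0.5242 -2.1879]
  shift(frac, now) [-0.0062  0.0065  0.0657] shift in target frame [-0.0062  0.0064  0.0657] turn frac [-0.     -0.0001 -0.0002]
```

View pics/v_w3.png

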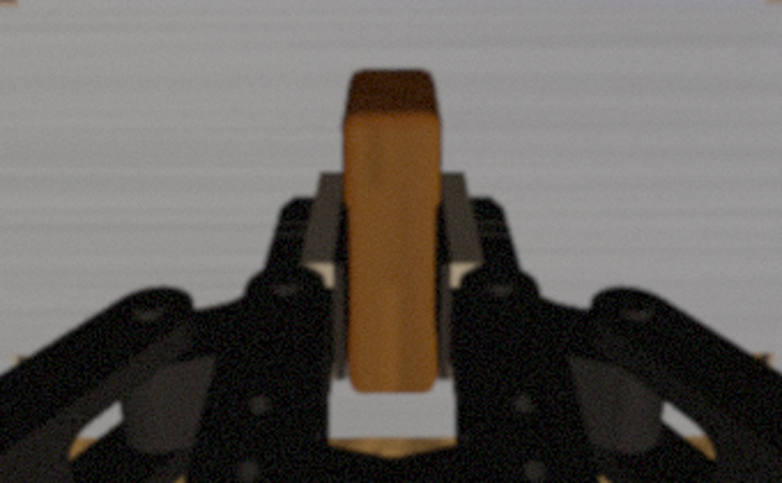

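```bash
python3 -m handwheel '[[0,0,-0.3,0,0,0],[0,0,-0.7,0,0,0],[0,0,-1,0,0,0],[0,0,-1,0,0,0],[0,0,-1,0,0,0],[0,0,-1,0,0,0],[0,0,-1,0,0,0],[0,0,-1,0,0,0]]' 1 110
python3 -m handwheel '[[0,0.3,0,0,0,0.01],[0,0.3,0,0,0,0.015],[0,0.5,0,0,0,0.0154],[0,0.8,0,0,0,0.005],[0.3,0.8,0,0,0,0],[0.3,0.8,0,0,0,0],[0.3,0.8,0,0,0,0],[0.3,0.8,0,0,0,0]]'
python3 - <<'E'
from h import *
go(.512,-.0219,.12,-.0705)
f=bot.grab_frame("wrist"); save(f,"w_w")
E
```

```text
clock: 73.03
position: [0.4602, 0.3264, 0.1642]
tool_rot: [-3.141, -0.001, 0.215]
force: [0.4, -0.1, -2.5]
grip_width: 0.0156
clock: 74.03
position: [0.4872, 0.1959, 0.1628]
tool_rot: [-3.141, -0.0, -0.07]
force: [-1.0, 0.6, -2.5]
grip_width: 0.0155
pos [0.4872 0.1959 0.1628] rot [-3.1415 -0.0002 -0.0697] w 0.0155 t 74.03 F [-1.0171  0.6309 -2.5127] q [-0.47    0.409  -0.033   1.8993  0.0178  0.8333 -2.1526]
  shift(frac, now) [1.5945 8.6215 1.7132] shift in target frame [1.6021 8.62   1.7137] turn frac [-0.     -0.      0.0001]
```

View pics/w_w.png

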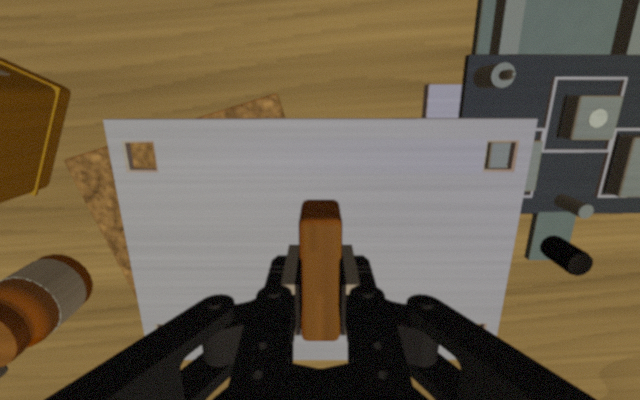

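```bash
python3 -m handwheel '[[0.2,0.8,0,0,0,0],[0.2,0.9,0,0,0,0],[0.2,0.9,0,0,0,0],[0.2,0.9,0,0,0,0],[0.2,0.9,0,0,0,0],[0.2,0.9,0,0,0,0],[0.2,0.9,0,0,0,0],[0.2,0.9,0,0,0,0]]'
python3 -m handwheel '[[0,0.8,0,0,0,0],[0,0.6,0.5,0,0,0],[0,0.12,0.8,0,0,0],[0,0,0.5,0,0,0],[0,0,0,0,0,0],[0,0,0,0,0,0]]'
python3 - <<'E'
from h import *
go(.512,-.0219,.1,-.0705)
f=bot.grab_frame("wrist"); save(f,"x_w",(90,90,550,350),1.7)
E
```

```text
clock: 75.08
position: [0.5143, 0.0162, 0.1628]
tool_rot: [-3.141, -0.0, -0.07]
force: [0.9, 0.1, -3.3]
grip_width: 0.0154
clock: 75.82
position: [0.5122, -0.0201, 0.1176]
tool_rot: [-3.141, -0.0, -0.07]
force: [0.5, 0.2, -2.0]
grip_width: 0.0157
pos [ 0.5122 -0.0201  0.1176] rot [-3.1414 -0.0004 -0.0701] w 0.0157 t 75.83 F [ 0.4754  0.1944 -1.9678] q [-0.0864  0.4568  0.0132  1.9716 -0.0091  0.7129 -1.7086]
  shift(frac, now) [-0.0032  0.072   0.7044] shift in target frame [-0.0029  0.0719  0.7044] turn frac [-0.     -0.0001  0.0001]
```

View pics/x_w.png

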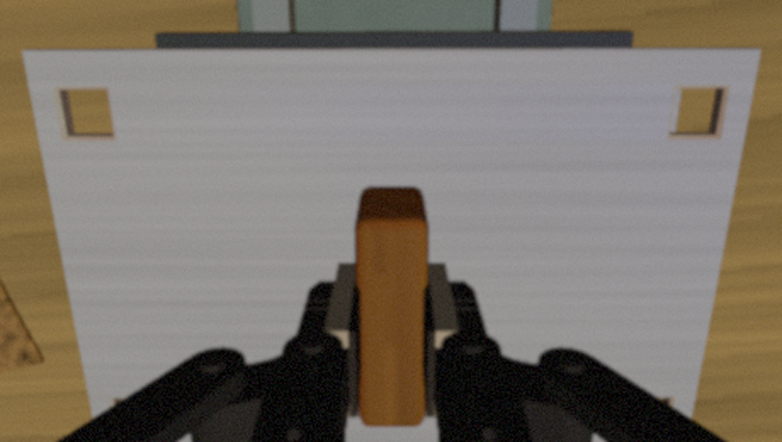

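```bash
python3 - <<'E'
from h import *
f=bot.grab_frame("wrist"); o=bot.observe(); zt=.089+o["position"][2]-.0679
H=back(f,np.array([(88,112),(699,111)])/1.7+[90,90],zt)
a=-.068;c,s=np.cos(a),np.sin(a);R=np.array([[c,-s],[s,c]])
C=R@[.513,.0141]; print("C now",C,"zt",zt)
print("holes",H,"pins",[C+R@[.05,.084],C+R@[.05,-.084]],"hole dist",np.linalg.norm(H[0]-H[1]))
yaw=np.arctan2(-(H[0]-H[1])[0],(H[0]-H[1])[1]); print("cover yaw",yaw,"TCP yaw",o["tool_rot"][2])
d=H-np.array([C+R@[.05,.084],C+R@[.05,-.084]]); print("hole-pin (jig frame mm)",d@R*1000)
E
```

```text
C now [ 0.5128 -0.0208] zt 0.13888771229989816
holes [[ 0.5672  0.0605]
 [ 0.5556 -0.1068]] pins [array([0.5684, 0.0596]), array([ 0.5569, -0.108 ])] hole dist 0.16766828091524366
cover yaw -0.06900736639241324 TCP yaw -0.07022656289104234
hole-pin (jig frame mm) [[-1.2503  0.7661]
 [-1.4192  1.0979]]
```

```bash
python3 -m handwheel '[[0.025,0.055,0.3,0,0,0],[0,0,0.5,0,0,0],[0,0,0.3,0,0,0],[0,0,0.15,0,0,0],[0,0,0,0,0,0],[0,0,0,0,0,0]]'
python3 - <<'E'
from h import *
go(.512,-.0219,.0679,-.0705)
f=bot.grab_frame("wrist"); save(f,"y_w",(90,90,550,350),1.7)
E
```

```text
clock: 76.68
position: [0.5126, -0.0218, 0.0862]
tool_rot: [-3.142, -0.0, -0.071]
force: [-0.3, -0.1, -2.6]
grip_width: 0.0157
pos [ 0.5126 -0.0218  0.0862] rot [-3.1415 -0.0003 -0.0707] w 0.0157 t 76.67 F [-0.3396 -0.1    -2.6214] q [-0.0811  0.5079  0.0107  1.9919 -0.0087  0.6415 -1.7062]
  shift(frac, now) [-0.0258  0.0054  0.7315] shift in target frame [-0.0256  0.0054  0.7315] turn frac [-0. -0. -0.]
```

View pics/y_w.png

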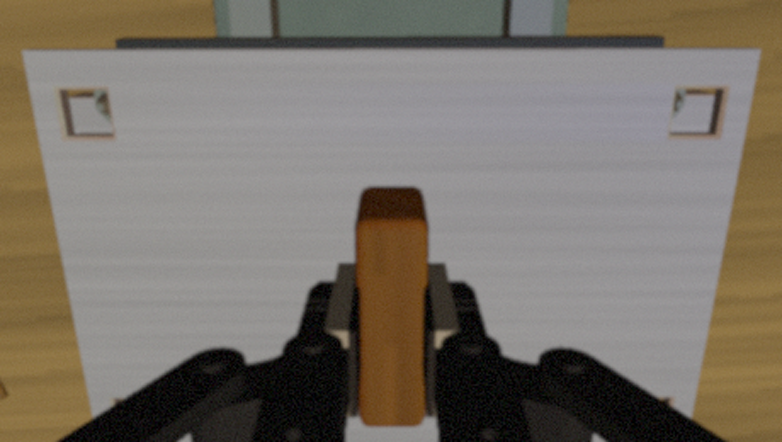

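```bash
python3 -m handwheel '[[0,0,0.15,0,0,0],[0,0,0.15,0,0,0],[0,0,0.1,0,0,0],[0,0,0,0,0,0]]'
python3 - <<'E'
from h import *
go(.512,-.0219,.0679,-.0705)
f=bot.grab_frame("wrist"); save(f,"y_w2",(90,90,550,350),1.7)
E
```

```text
clock: 77.22
position: [0.5124, -0.0218, 0.0758]
tool_rot: [3.142, 0.0, -0.071]
force: [0.4, -0.1, -2.7]
grip_width: 0.0156
pos [ 0.5124 -0.0218  0.0758] rot [ 3.1416  0.0004 -0.0707] w 0.0156 t 77.22 F [ 0.3695 -0.1421 -2.6946] q [-0.0804  0.5253  0.0098  1.9982 -0.0085  0.6186 -1.7065]
  shift(frac, now) [-0.0146  0.0052  0.3142] shift in target frame [-0.0147  0.0052  0.3142] turn frac [ 0.      0.0001 -0.    ]
```

View pics/y_w2.png

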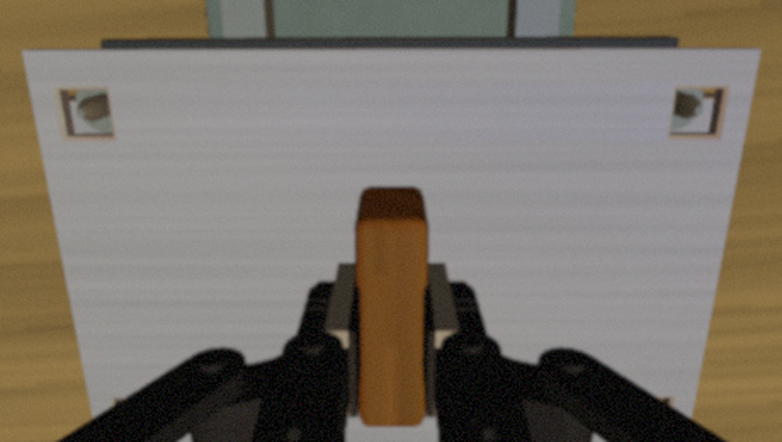

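```bash
python3 -m handwheel '[[0,0,0.12,0,0,0],[0,0,0.1,0,0,0],[0,0,0,0,0,0]]'; python3 -m handwheel '[[0,0,0.08,0,0,0],[0,0,0,0,0,0]]'
python3 - <<'E'
from h import *
go(.512,-.0219,.0679,-.0705)
f=bot.grab_frame("wrist"); save(f,"y_w3",(90,90,550,350),1.7)
f=bot.grab_frame("scene"); save(f,"y_s3",(230,130,430,290),4)
E
```

```text
clock: 77.65
position: [0.5124, -0.0218, 0.0703]
tool_rot: [3.142, 0.0, -0.071]
force: [0.1, -0.8, -2.9]
grip_width: 0.0156
clock: 77.9
position: [0.5124, -0.0218, 0.0684]
tool_rot: [3.142, 0.0, -0.071]
force: [-0.7, -0.0, -3.2]
grip_width: 0.0155
pos [ 0.5124 -0.0218  0.0684] rot [ 3.1416  0.0002 -0.0706] w 0.0155 t 77.9 F [-0.7291 -0.0045 -3.2109] q [-0.0799  0.5379  0.0092  2.0023 -0.0083  0.6017 -1.7066]
  shift(frac, now) [-0.017   0.0044  0.0189] shift in target frame [-0.017   0.0044  0.0189] turn frac [ 0.  0. -0.]
```

View pics/y_w3.png

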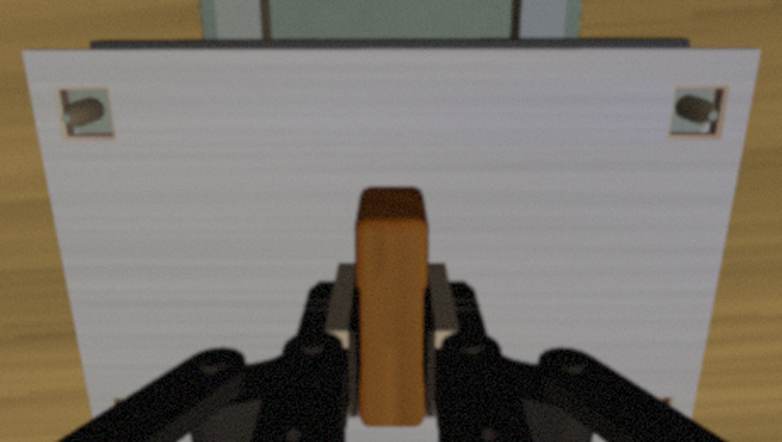

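View pics/y_s3.png

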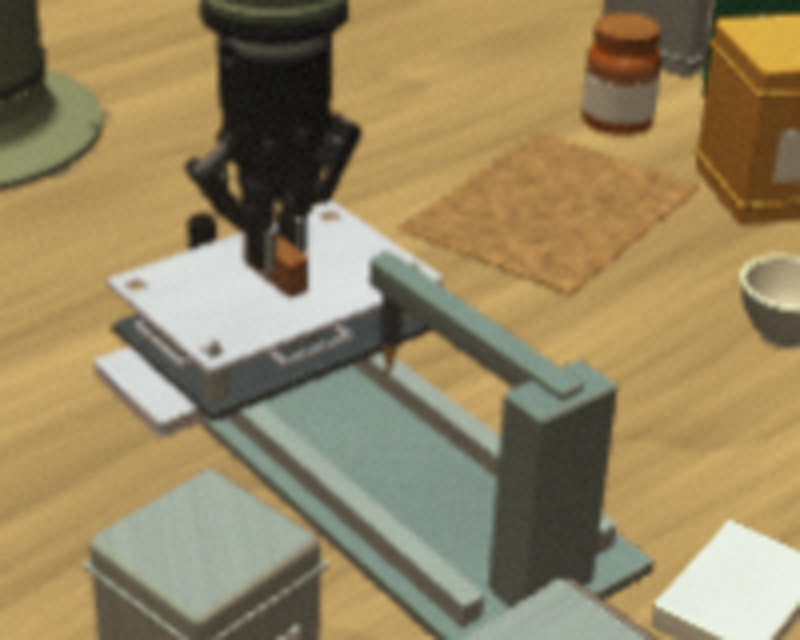

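Nearly seated, pins through both holes. Lower until contact.

```bash
python3 -m handwheel '[[0,0,0.05,0,0,0],[0,0,0,0,0,0]]';  python3 -m handwheel '[[0,0,0.04,0,0,0],[0,0,0,0,0,0],[0,0,0,0,0,0]]'
```

```text
clock: 78.25
position: [0.5132, -0.0218, 0.0678]
tool_rot: [-3.141, -0.002, -0.071]
force: [-0.5, 0.1, 7.0]
grip_width: 0.0157
clock: 78.62
position: [0.5143, -0.0219, 0.0677]
tool_rot: [-3.141, -0.004, -0.071]
force: [-0.7, -0.3, 22.1]
grip_width: 0.0153
```

```bash
python3 -m handwheel '[[0,0,-0.05,0,0,0],[0,0,-0.03,0,0,0],[0,0,0,0,0,0]]'
python3 -m handwheel '[[0,0,0,0,0,0],[0,0,0,0,0,0],[0,0,0,0,0,0],[0,0,-0.3,0,0,0],[0,0,-0.8,0,0,0],[0,0,-1,0,0,0],[0,0,-1,0,0,0],[0,0,-1,0,0,0]]' -0.4 60
python3 -m handwheel '[[-0.1,0,-1,0,0,0],[0,0,0,0,0,0],[0,0,0,0,0,0]]'
python3 - <<'E'
from h import *
go(.4155,-.0148,.19,-.068)
f=bot.grab_frame("wrist"); save(f,"z_w",(150,60,490,300),2.3)
f=bot.grab_frame("scene"); save(f,"z_s",(230,130,430,290),4)
E
```

```text
clock: 79.0
position: [0.5123, -0.0218, 0.0681]
tool_rot: [3.142, 0.0, -0.071]
force: [0.7, 1.0, -2.1]
grip_width: 0.0154
clock: 80.0
position: [0.5125, -0.0218, 0.1722]
tool_rot: [-3.141, -0.0, -0.071]
force: [0.4, -0.1, -1.3]
grip_width: 0.0597
clock: 80.38
position: [0.5098, -0.0216, 0.1956]
tool_rot: [-3.142, 0.0, -0.071]
force: [-0.2, -0.5, -0.9]
grip_width: 0.0596
pos [ 0.5098 -0.0216  0.1956] rot [-3.1415  0.0001 -0.0706] w 0.0596 t 80.38 F [-0.1885 -0.5482 -0.8643] q [-0.0901  0.3441  0.0207  1.9035 -0.009   0.8942 -1.7063]
  shift(frac, now) [-3.7829 -0.0046  0.2243] shift in target frame [-3.7829 -0.0144  0.2238] turn frac [-0.      0.     -0.0004]
```

View pics/z_w.png

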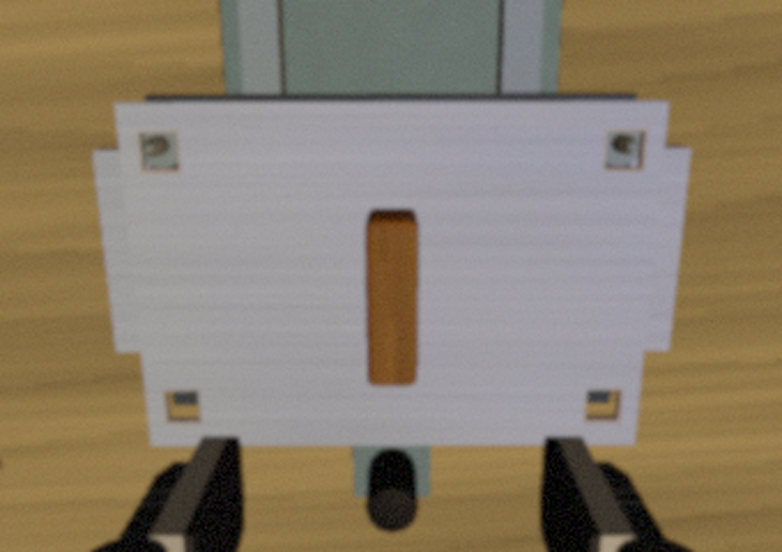

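View pics/z_s.png

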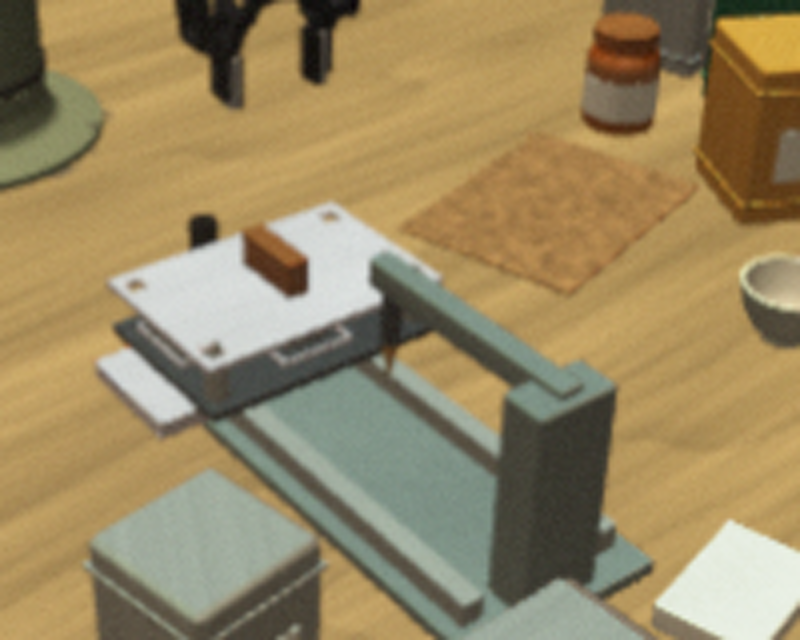

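```bash
python3 -m handwheel '[[-0.8,0,0,0,0,0],[-1,0,0,0,0,0],[-1,0,0,0,0,0],[-0.95,0,0,0,0,0],[0,0,0.7,0,0,0],[0,0,1,0,0,0],[0,0,1,0,0,0],[0,0,0.6,0,0,0]]' -0.5 60
python3 -m handwheel '[[0,0,0,0,0,0],[0,0,0,0,0,0]]'
python3 - <<'E'
from h import *
go(.416,-.0148,.038,-.068)
f=bot.grab_frame("wrist"); save(f,"za_w")
o=bot.observe(); print(proj(f,[[o["position"][0],o["position"][1],.092]]))
E
```

```text
clock: 81.47
position: [0.4158, -0.015, 0.1118]
tool_rot: [3.141, 0.002, -0.071]
force: [0.4, -1.0, -0.1]
grip_width: 0.0637
clock: 81.72
position: [0.4166, -0.015, 0.1135]
tool_rot: [3.142, -0.0, -0.071]
force: [-0.4, 0.3, -0.2]
grip_width: 0.0639
pos [ 0.4166 -0.015   0.1135] rot [ 3.1416 -0.     -0.0707] w 0.0639 t 81.72 F [-0.4293  0.3152 -0.1636] q [-0.1084  0.3356  0.0026  2.2042 -0.0015  0.6018 -1.7463]
  shift(frac, now) [-0.0257 -0.0073  3.0218] shift in target frame [-0.0256 -0.0073  3.0218] turn frac [ 0.     -0.     -0.0004]
[[321.7087 220.5813]]
```

View pics/za_w.png

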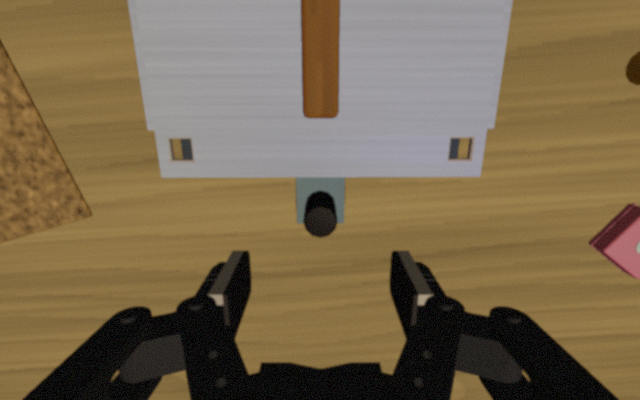

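```bash
python3 -m handwheel '[[0,0,0.6,0,0,0],[0,0,1,0,0,0],[0,0,0.9,0,0,0],[0,0,0.4,0,0,0],[0,0,0.1,0,0,0],[0,0,0,0,0,0]]' && python3 -m handwheel '[[0,0,0,0,0,0],[0,0,0,0,0,0],[0,0,0,0,0,0],[0,0,0,0,0,0],[0,0,0,0,0,0]]' 1 60
python3 -m handwheel '[[-0.03,0,0,0,0,0],[-0.03,0,0,0,0,0],[0,0,0,0,0,0]]'; python3 -m handwheel '[[-0.04,0,0,0,0,0],[0,0,0,0,0,0]]'
```

```text
clock: 82.52
position: [0.4168, -0.015, 0.0388]
tool_rot: [-3.141, -0.001, -0.071]
force: [-0.6, -0.1, 0.5]
grip_width: 0.0639
clock: 83.15
position: [0.4169, -0.015, 0.0387]
tool_rot: [-3.141, -0.001, -0.071]
force: [-2.3, -0.1, 11.5]
grip_width: 0.0201
clock: 83.52
position: [0.4158, -0.0149, 0.0387]
tool_rot: [-3.141, -0.002, -0.071]
force: [1.9, -0.3, 8.5]
grip_width: 0.02
clock: 83.78
position: [0.4153, -0.0148, 0.0388]
tool_rot: [-3.141, -0.003, -0.071]
force: [4.7, -0.8, 7.3]
grip_width: 0.0201
```

```bash
python3 -m handwheel '[[-0.04,0,0,0,0,0],[-0.02,0,0,0,0,0],[0,0,0,0,0,0]]'
python3 -m handwheel '[[0,0,0,0,0,0],[0,0,0,0,0,0],[0,0,0,0,0,0],[0,0,-0.3,0,0,0],[0,0,-0.8,0,0,0],[0,0,-1,0,0,0],[0,0,-1,0,0,0],[0,0,-1,0,0,0]]' -0.4 60
python3 -m handwheel '[[0.8,0,-1,0,0,0],[1,0,-0.3,0,0,0],[1,0,0,0,0,0],[0.9,0,0,0,0,0],[0,0,0,0,0,0],[0,0,0,0,0,0]]'
python3 - <<'E'
from h import *
f=bot.grab_frame("wrist"); save(f,"zb_w",(150,60,490,300),2.3)
f=bot.grab_frame("scene"); save(f,"zb_s",(160,120,460,300),2.6)
go(.51,-.0216,.3,-.07)
E
```

```text
clock: 84.15
position: [0.4154, -0.0147, 0.0389]
tool_rot: [-3.141, -0.005, -0.071]
force: [13.9, -2.2, -2.1]
grip_width: 0.02
clock: 85.15
position: [0.4123, -0.0147, 0.1421]
tool_rot: [-3.141, -0.0, -0.071]
force: [-1.3, -0.6, 0.3]
grip_width: 0.0596
clock: 85.9
position: [0.504, -0.0213, 0.1733]
tool_rot: [3.142, 0.001, -0.071]
force: [-0.9, -0.0, 0.4]
grip_width: 0.06
pos [ 0.5041 -0.0213  0.1734] rot [-3.1416  0.0002 -0.0706] w 0.0599 t 86.0 F [ 0.033  -0.5015  0.129 ] q [-0.0903  0.3642  0.0192  1.941  -0.0093  0.8367 -1.7076]
  shift(frac, now) [ 0.2349 -0.0029 -5.0622] shift in target frame [ 0.2361 -0.0027 -5.0622] turn frac [-0.      0.     -0.0001]
```

View pics/zb_w.png

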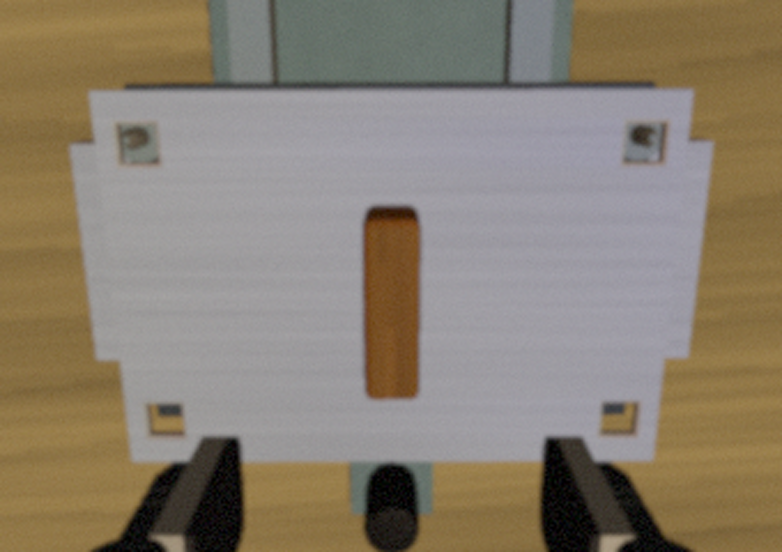

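View pics/zb_s.png

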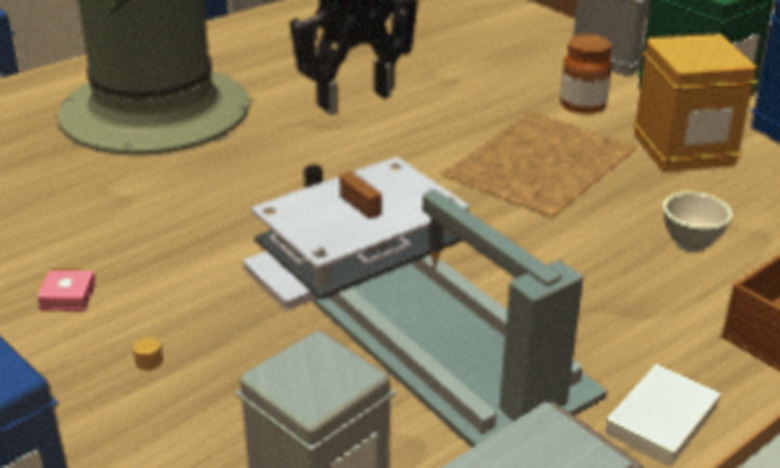

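```bash
python3 -m handwheel '[[0,0,-1,0,0,0],[0,0,-1,0,0,0],[0,0,-1,0,0,0],[0,0,-0.5,0,0,0],[0,0,0,0,0,0],[0,0,0,0,0,0]]'
python3 - <<'E'
from h import *
f=bot.grab_frame("scene"); save(f,"zc_s",(245,170,345,250),8)
f=bot.grab_frame("wrist"); save(f,"zc_w")
bot.job_done()
E
```

```text
clock: 86.75
position: [0.5043, -0.0212, 0.2599]
tool_rot: [3.141, 0.001, -0.071]
force: [0.0, -1.2, 1.0]
grip_width: 0.0598
the job is handed in; nothing more can be done
```

View pics/zc_s.png

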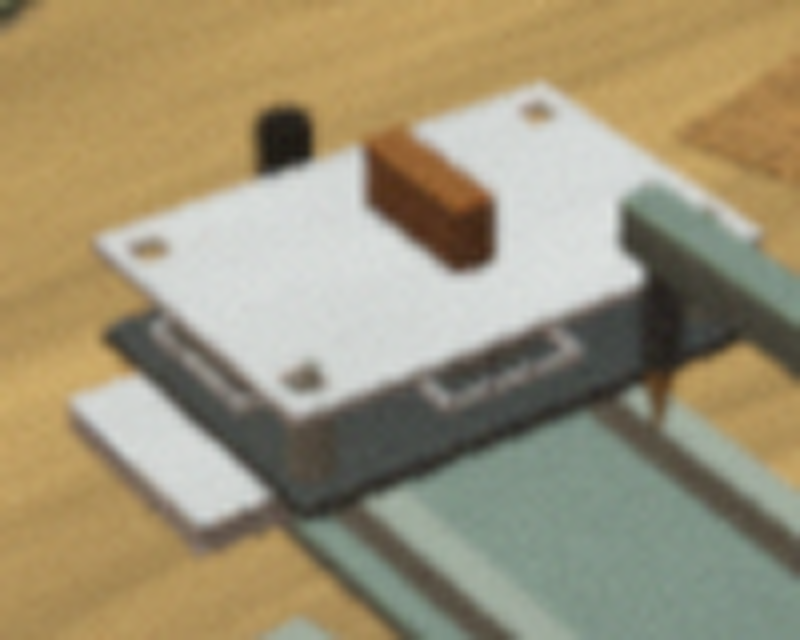

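View pics/zc_w.png

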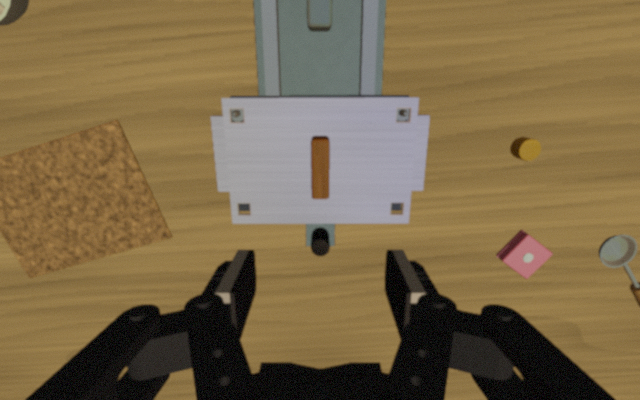

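I finished the job and handed it in at about 87 s on the robot's clock; no verdict was reported.

- **Cover off:** I laid it flat and roughly centred on the cork mat.
- **Lids:** three were there, and the grip widths showed them to be lid1 (34 mm), lid2 (42 mm) and lid3 (50 mm). They went into nest1, nest2 and nest0. I left the pink look-alikes alone.
- **Pointer stops:** I pushed the carrier by its knob to lid1, then lid2, then lid3, and held each stop for about 2.5 s or more. In the scene camera the pointer was within about 2 mm of each field's centre.
- **Finish:** I pulled the carrier to its front stop and put the cover back on the posts. I then pulled once more, feeling about 14 N against the stop.

**Last checks:** the final pictures show the cover flat with both pins through its holes, the gripper clear, and the things in view where they were. The lids were in their nests just before the cover went on. I could not see them underneath afterwards.

**What disagreed:**
- The fingertips sit about 35 mm behind the reported TCP, so my first try for the cover's grip closed on air. I corrected all the heights after that.
- The top and wrist cameras differed by about 5 mm in x, and I used the wrist camera.
- The front stop read about 1.6 mm further back than where I first gripped the knob. I put that down to slip in the grip.

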